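# Change over the bench press and reset its foot gap

## Robot

A 6-joint arm with a two-finger parallel gripper is mounted at the origin on the work surface. World frame = base frame: x ahead of the robot, y to its left, z up, the work surface at z = 0. Lengths are in m, angles in degrees, forces in N, time in s.
With the tool pointing down it reaches from about 0.4 to 0.825 m from the base axis. Payload 7 kg.
Tool frame: the origin (TCP) lies at the centre of the arm's flange, where the gripper is bolted on; the fingertips stand 178 mm ahead of it and the grasp point (between the pads) lies 159 mm ahead of it (ctrl.hold_point_z is the distance from the TCP to the grasp point, in m); z points along the fingers, y is the line along which they close (so a half turn about z gives the same grasp; the last joint's range is limited). The gripper opens to 88 mm and grips with 3 to 60 N. Pads are 19 mm wide; open, the fingers measure 130 mm over their backs; the gripper's body (78 mm by 193 mm) begins 47 mm behind the grasp point.
Start: joints at [91.45, 20.546, 0.682, 0, -70.136, -16.507], TCP at [0.175, 0.652, 0.405] pointing down, gripper open.
Joint ranges: [-176.03, 176.03], [-82.01, 121.73], [-58.28, 71.71], [-173.87, 95.51], [-174.79, -0.11], [-173.66, 173.66]. Speed limits (degrees/s): [136.94, 136.94, 172.46, 180, 180, 180].

## Interface

Orientations are given as [roll, pitch, yaw] about the fixed x, y, z axes, in that order (R = Rz(yaw) Ry(pitch) Rx(roll)).
In Python, from plant import ctrl gives the robot as it stands.
- The arm moves only by the shell command python3 -m inch 'ROWS'. ROWS is JSON, one flat list of numbers, 7 for each row, row after row: the closure, from 0 (fully open) to 1 (shut), then the shift along the tool's x, y, z in mm, then the turn, a rotation vector about the tool's x, y, z in degrees. In form: [hand, x, y, z, wx, wy, wz, hand, x, y, z, wx, wy, wz, ...]. A call has 1 to 5 rows; each row is the pose to reach, as a shift and turn from the pose commanded when the call began, along the tool's axes at that moment; what a row does not reach only later rows make up. A row lasts 1/10 s, in which the tool goes at most 50 mm and 8.59 degrees, less where a joint would pass 70% of its speed; a pose out of reach is approached as far as the arm can. A call with a gripper value outside its range is refused whole. The fingers move at their own pace and stop on an object; the grip force is fixed at half the most. Time passes only in rows, so rows that repeat a pose let the fingers close. It gives the time, the measured TCP pose, the force, the opening and the grip force at its end, in the units of the state.
- ctrl.get_obs(): the state, without advancing time (a new reading comes with each control period).
- ctrl.snapshot(name): name is "scene" or "top"; returns a dict with "frame" (480x640x3 uint8, red, green, blue), "K" (3x3 intrinsics, pixels), "R" (3x3) and "t" (3): a world point X has camera coordinates R X + t. Camera axes: x right, y down, z forward; pixel columns grow to the right and rows downward; lengths in m; the calibration is good to about 2 mm. A picture is of the moment at which its call begins. There is no depth.
- ctrl.close_job(): hands the job in; it is judged then, once.
Trained networks look in a picture, given as the dict that the camera call returned (one of the last four; its "shot" number tells which), for a name from the list of things; names that differ only in an ending like _2 or _b are one class to them, and where a whole thing is asked for, a point or a joint stands for the part that bears it (a point fixed in the world has none). Each returns a list of dicts, best first, with "p" (0 to 1); they miss things now and then, are a little off and sometimes report something else, mostly with a low value. They report only what shows in the picture. A call takes as long as a camera call. They do not tell look-alikes from the thing itself.
- ctrl.recognise(picture, thing): "location" ([x, y, z] in m, in world coordinates, good to about 4 mm: the middle of the surface that is visible of it).
- ctrl.trace(picture, thing): "pixels" (480x640 bool, what is visible of it).
- ctrl.mark_of(picture, thing): "location" ([x, y, z] in m, in world coordinates, good to about 4 mm: a listed point, or the origin of a listed thing).
The state is a dict: "clock": time; "joint_pos": joint angles; "qvel": joint speeds; "tau": joint torques, N m; "tool_pos": TCP position; "orientation": TCP orientation; "force": force on the tool from outside, world axes, zero at the start; "moment": the same for the moment, N m; "opening": finger opening in m; "gripper_force": force on a finger pad.
Only numpy, scipy, OpenCV 4.12 (cv2) and the standard library are available. Lean on these libraries where they do the work, as an engineer would, in place of code of your own. Each camera call takes 0.05 s, during which the arm holds its last target. There are 200 camera calls.

## Task

Strip the old punches from the jeweller's bench press set-up: pull every punch out of the spring-ball rack by force and put it in the plywood tray. Then set the press: slide the blade of the gauge into the gap between anvil and foot, up to its shoulder, and turn the screw down (clockwise) until the gauge just drags under the sprung foot without being clamped hard; draw the gauge out again, leave the screw as set, and lay the gauge flat back on the cork mat. Leave the jar, the ring mandrel and the hammer where they are.

Things in the scene. Friction and masses are not known exactly. Their poses are not given: they have to be found in the camera images.
- punch0_mid (a point): Centre of a steel punch (half-way up; all alike, 0.25 kg), 85 mm tall: square shank 20 x 20 x 50 mm with a shallow notch, square head 26 x 26 x 35 mm above, its centre 25 mm above this point. z points up through the head, sides parallel to x and y. Starts upright in a socket of the rack, square with it, underside 8 mm above the bench. None if absent.
- punch1_mid (a point): Centre of a steel punch (half-way up; all alike, 0.25 kg), 85 mm tall: square shank 20 x 20 x 50 mm with a shallow notch, square head 26 x 26 x 35 mm above, its centre 25 mm above this point. z points up through the head, sides parallel to x and y. Starts upright in a socket of the rack, square with it, underside 8 mm above the bench. None if absent.
- punch2_mid (a point): Centre of a steel punch (half-way up; all alike, 0.25 kg), 85 mm tall: square shank 20 x 20 x 50 mm with a shallow notch, square head 26 x 26 x 35 mm above, its centre 25 mm above this point. z points up through the head, sides parallel to x and y. Starts upright in a socket of the rack, square with it, underside 8 mm above the bench. None if absent.
- punch3_mid (a point): Centre of a steel punch (half-way up; all alike, 0.25 kg), 85 mm tall: square shank 20 x 20 x 50 mm with a shallow notch, square head 26 x 26 x 35 mm above, its centre 25 mm above this point. z points up through the head, sides parallel to x and y. Starts upright in a socket of the rack, square with it, underside 8 mm above the bench. None if absent.
- rack: Fixed wooden rack, 184 (x) x 52 (y) x 45 mm high: four 22 mm square sockets, 37 mm deep, along its x axis at x = -69, -23, 23, 69 mm, some empty. Brass spring balls at both y sides of each, up to 33 mm from the centre line, hold a punch by its notch: a straight upward pull of about 8 to 12 N (weight included) frees it within 5 mm. Origin: centre of its underside.
- tray: Fixed plywood tray for the punches, open on top, 240 (x) x 110 (y) x 30 mm high outside, walls and floor 6 mm. Origin: centre of its underside. A punch can stand or lie in it.
- gauge_grip (a point): Centre of the handle (half-way up) of the steel gauge, 0.2 to 0.33 kg. Handle 110 (x) x 30 (y) x 12 mm thick (z). The blade, 60 (x) x 24 (y) x 6 mm thick, continues from the handle's +x end at mid-thickness: 3 mm shoulders stand above and below it. It starts flat on the mat; either face may be up in use.
- gauge_tip (a point): Middle of the blade's free end, 115 mm from the handle's centre along the gauge's x axis.
- mat: Fixed cork mat where the gauge lies, 210 (x) x 100 (y) x 5 mm. Origin: centre of its underside.
- anvil (a point): Centre of the top of the press's anvil, 45 mm above the bench, 40 (x) x 44 (y) mm. Its x axis points inwards, away from the robot: the blade enters along +x between two low guide cheeks on the anvil (inner faces y = -15 and 15 mm, 12 mm above its top). The press's head spans two columns 112 to 138 mm above the bench; its front face lies at x = -28 mm. The base is 120 mm wide, 20 mm high, front at x = -60 mm.
- tongue (a point): Where the handle's centre lies (on the support's surface) when the gauge is fully in, shoulder against the anvil's front edge: 75 mm before the anvil's centre, same axes. The supporting tongue, 16 mm wide, runs from the anvil's front edge, 55 mm inwards of this point, to 75 mm outwards of it; its top is 3 mm below the anvil's. The released gauge stays there by itself.
- foot: The press's steel foot over the anvil, 36 (x) x 26 (y) mm; origin: centre of its underside. The screw drives it up and down; it hangs on a spring and gives upwards by up to 3 mm: it first bears with about 2 N, then 2.5 N more per mm; after 3 mm it is solid and clamps.
- screw (a joint): Turn of the adjusting screw (rad), growing clockwise seen from above, 0 to 7. Free gap between anvil and foot = 15 mm - 2 mm per rad. The foot first touches the 6 mm blade at 4.5 rad; up to 5.5 rad (foot sprung up by at most 2 mm) the gauge just drags, beyond that it is too tight. The screw is stiff (0.06 N m) and stays where it is left.
- screw_grip (a point): Centre of the screw's bar handle, on the vertical screw axis over the anvil's centre, 179 mm above the bench. The bar is 56 mm long (x, turns with the screw), 15 mm thick (y), 26 mm high, and its underside is 28 mm above the press's head; grip it across its thickness from above.
- jar: Bystander: glass jar with steel lid, 60 mm across, 75 mm tall.
- mandrel: Bystander: steel ring mandrel, a tapered post 150 mm tall on a 56 mm foot.
- hammer: Bystander: hammer lying on the bench, 200 mm long.
There are look-alikes about, which are no part of the job. What is shaped like the part that bears punch1_mid but turquoise is not meant.

How it is judged:
By the outcome, as a careful person would: the job done as asked, in the order asked, and still so for the second after the job is handed in, with the robot touching nothing.
Of punch0, punch1, punch2, punch3 only 2 to 4 are there at a start; the rules pass over those that are not, and their reading is None.
At some moment in a run one of gauge may be knocked a few centimetres aside while the robot is not near it.
Once in a run the grip may slacken for a moment while it holds something.
It also fails if it takes over 210 s, if anything falls off the work surface, if the arm or the gripper's body presses on something with over 40 N, if the wrist force passes 120 N, or if a joint passes its speed limit or range.

## Working session

There is one attempt and no reset: what is moved stays moved. The work goes in short steps, Python scripts to look and compute and a shell command to move; the robot and the scene stay as the last step left them, time stands still between calls to the robot, and variables do not carry over. Pictures are saved under pics/ and viewed, at most 14 in all, crops included, and the job is handed in when it is done.

```bash
ls; mkdir -p pics; cat > h.py <<'E'
import numpy as np, cv2
from plant import ctrl
from scipy.spatial.transform import Rotation as Ro
def snap(n,fn=None):
    s=ctrl.snapshot(n)
    if fn: cv2.imwrite('pics/'+fn,s['frame'][:,:,::-1])
    return s
def px(s,X):
    c=s['R']@np.array(X)+s['t']; p=s['K']@c; return p[:2]/p[2]
def ray(s,uv,z):
    d=s['R'].T@np.linalg.inv(s['K'])@np.array([uv[0],uv[1],1.]); o=-s['R'].T@s['t']
    return o+d*(z-o[2])/d[2]
E
python3 - <<'E'
from h import *
for n in('scene','top'):
    s=snap(n,n+'0.png')
    print(n,-s['R'].T@s['t'])
    for k in 'punch0_mid rack tray gauge_grip gauge_tip mat anvil tongue foot screw_grip jar mandrel hammer'.split():
        for r in ctrl.mark_of(s,k):
            if r['p']>.3: print(k,round(r['p'],2),np.round(r['location'],3),px(s,r['location']).astype(int))
o=ctrl.get_obs();print(o['tool_pos'],o['orientation'],o['clock'],o['opening'])
E
```

```text
pics
scene [1.02841733 0.70470971 0.79045227]
punch0_mid 0.65 [0.416 0.351 0.056] [478 339]
rack 0.84 [0.486 0.356 0.002] [450 375]
tray 0.81 [ 0.486 -0.284  0.001] [283 218]
tray 0.38 [0.652 0.025 0.18 ] [286 245]
gauge_tip 0.58 [0.583 0.24  0.011] [374 355]
mat 0.85 [ 0.498  0.225 -0.   ] [401 335]
mat 0.72 [0.416 0.356 0.053] [480 342]
anvil 0.88 [0.65  0.026 0.044] [289 294]
tongue 0.74 [0.579 0.039 0.046] [320 284]
screw_grip 0.87 [0.653 0.027 0.185] [286 244]
jar 0.65 [0.727 0.187 0.002] [299 373]
mandrel 0.87 [ 0.72  -0.208  0.001] [217 263]
hammer 0.7 [ 0.563 -0.462  0.002] [230 197]
hammer 0.5 [ 0.482 -0.29   0.001] [283 216]
top [ 0.36307596 -0.0290551   1.69732135]
punch0_mid 0.65 [0.418 0.355 0.047] [203 275]
rack 0.9 [ 0.483  0.359 -0.001] [206 255]
tray 0.94 [ 0.484 -0.286 -0.007] [408 260]
gauge_grip 0.63 [0.465 0.229 0.014] [246 262]
gauge_tip 0.78 [0.578 0.238 0.011] [245 227]
mat 0.66 [0.494 0.227 0.002] [248 253]
anvil 0.75 [0.65  0.028 0.044] [311 204]
anvil 0.49 [ 0.563 -0.459  0.   ] [463 236]
tongue 0.8 [0.571 0.039 0.038] [306 229]
screw_grip 0.53 [0.644 0.026 0.185] [310 197]
jar 0.53 [ 0.726  0.184 -0.001] [264 182]
mandrel 0.54 [ 0.723 -0.203  0.003] [383 185]
hammer 0.79 [ 0.56  -0.461  0.002] [463 237]
[0.17539258 0.65178927 0.40465218] [ 1.79999222e+02 -2.85145423e-04 -1.50605104e+01] 1.4 0.08750456777768147
```

View pics/scene0.png

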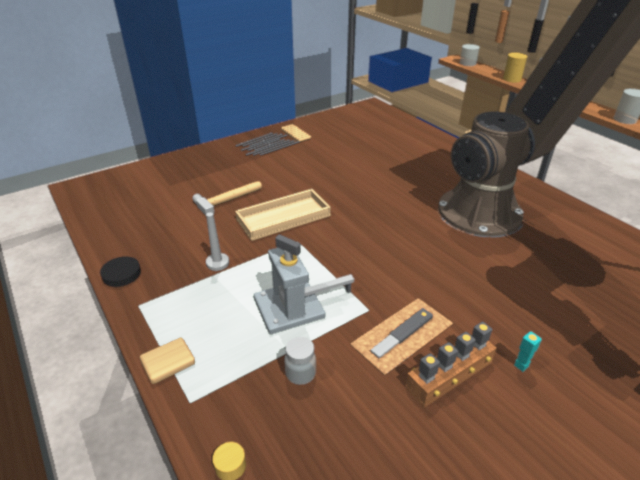

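View pics/top0.png

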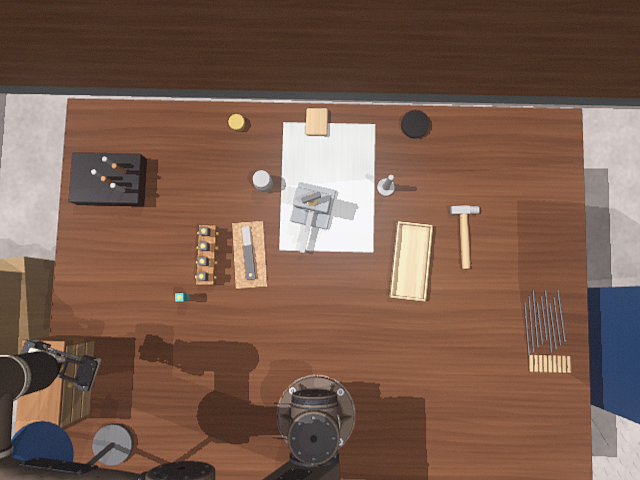

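The pictures show a rack with four punches (top view about (202..205, 231..276)), a turquoise look-alike at (180,297), the gauge on the mat (247,253), the press at (313,205) with its tongue towards (308,240), and the tray at (411,261). Next I need the orientations.

```bash
python3 - <<'E'
from h import *
s=snap('top')
for k,z in [('rack',.045),('tray',.03),('gauge_grip',.017),('mat',.005),('screw_grip',.192)]:
    for r in ctrl.trace(s,k)[:1]:
        m=r['pixels']; v,u=np.nonzero(m)
        P=np.array([ray(s,q,z)[:2] for q in zip(u,v)],np.float32)
        print(k,round(r['p'],2),len(u),cv2.minAreaRect(P))
for k in range(4):
    for r in ctrl.mark_of(s,f'punch{k}_mid'): print(k,round(r['p'],2),np.round(r['location'],3))
for r in ctrl.trace(s,'punch0_mid'):
    v,u=np.nonzero(r['pixels']); print('pt',round(r['p'],2),len(u),u.mean(),v.mean(),ray(s,(u.mean(),v.mean()),.085))
cv2.imwrite('pics/c1.png',cv2.resize(s['frame'][180:310,160:360,::-1],None,fx=4,fy=4,interpolation=cv2.INTER_CUBIC))
s=snap('scene')
for k in range(4):
    for r in ctrl.mark_of(s,f'punch{k}_mid'): print(k,round(r['p'],2),np.round(r['location'],3))
for k in('foot','gauge_grip'):
    for r in ctrl.mark_of(s,k): print(k,round(r['p'],2),np.round(r['location'],3))
cv2.imwrite('pics/c2.png',cv2.resize(s['frame'][220:420,240:510,::-1],None,fx=2.9,fy=2.9,interpolation=cv2.INTER_CUBIC))
E
```

```text
rack 0.68 777 ((0.48507609963417053, 0.34853968024253845), (0.18424662947654724, 0.06622590869665146), 0.8334215879440308)
gauge_grip 0.56 448 ((0.49618661403656006, 0.22623713314533234), (0.16930145025253296, 0.030613083392381668), 8.439784049987793)
mat 0.93 1578 ((0.4931671619415283, 0.22171856462955475), (0.2099931389093399, 0.1029069721698761), 5.423209190368652)
screw_grip 0.56 133 ((0.6438137292861938, 0.025120260193943977), (0.02337047830224037, 0.05436667427420616), 18.205114364624023)
0 0.69 [0.466 0.354 0.047]
0 0.59 [0.417 0.355 0.046]
1 0.6 [0.356 0.417 0.041]
1 0.44 [0.467 0.354 0.046]
2 0.41 [0.509 0.354 0.047]
3 0.69 [0.554 0.353 0.048]
0 0.94 [0.418 0.353 0.054]
1 0.94 [0.461 0.356 0.05 ]
1 0.62 [0.512 0.354 0.05 ]
1 0.58 [0.353 0.418 0.047]
2 0.86 [0.511 0.356 0.046]
3 0.84 [0.554 0.355 0.05 ]
foot 0.27 [ 0.563 -0.459  0.004]
gauge_grip 0.65 [0.468 0.22  0.015]
```

View pics/c1.png

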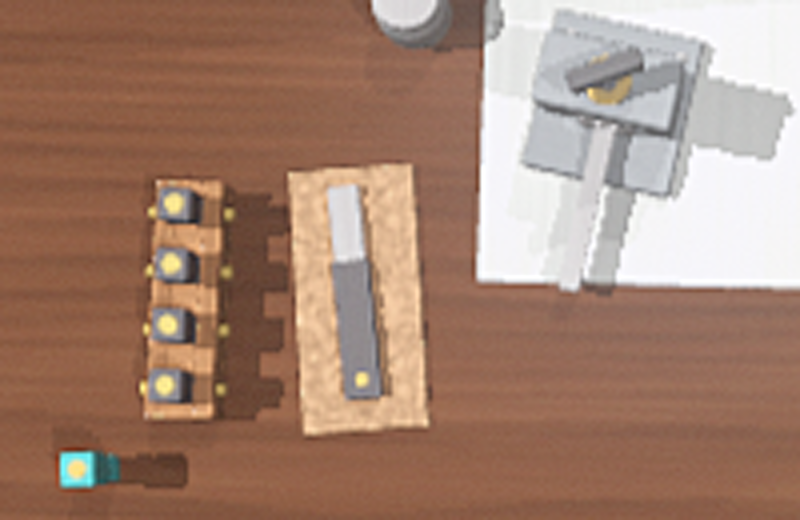

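View pics/c2.png

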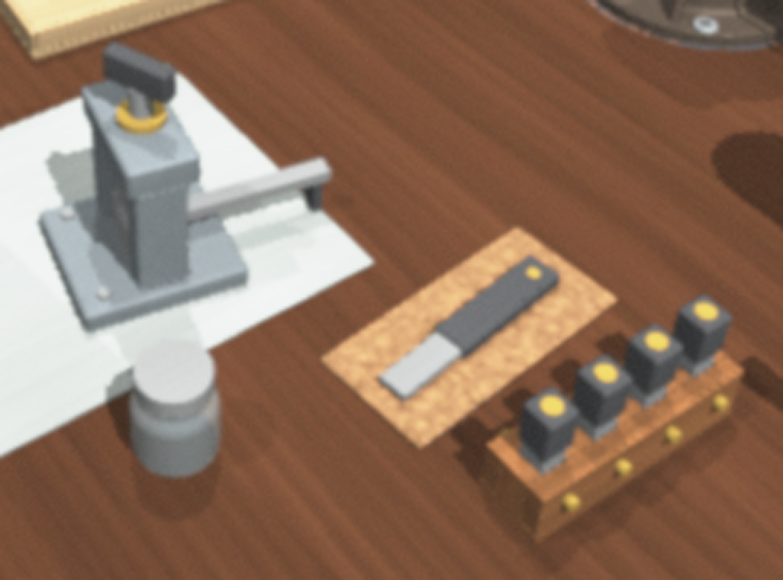

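Crop 1 shows four punch head dots at (174,203), (171,263), (167,323) and (165,384), the gauge blade pointing to +x, and the bar turned about 55° clockwise from the tongue line. Crop 2 shows all the heads dark and upright.

```bash
cat >> h.py <<'E'
def to(x,y,z,yaw,silent=0):
    "delta (mm, deg) in tool axes to bring the grasp point to x,y,z with tool down at yaw"
    o=ctrl.get_obs(); R=Ro.from_euler('xyz',o['orientation'],degrees=True)
    T=np.array([x,y,z+ctrl.hold_point_z]); Rt=Ro.from_euler('xyz',[180,0,yaw],degrees=True)
    d=R.inv().apply(T-o['tool_pos'])*1000; w=(R.inv()*Rt).as_rotvec(degrees=True)
    print('to',(x,y,z,yaw),'d',np.round(d,1),'w',np.round(w,1),'q6',np.round(o['joint_pos'][5],1))
E
python3 - <<'E'
from h import *
s=snap('top'); f=lambda c,z,q=(160,180): ray(s,(c[0]/4+q[0]-.4,c[1]/4+q[1]-.4),z)[:2]
D=np.array([f(c,.093) for c in [(174,203),(171,263),(167,323),(165,384)]]);print(D)
d=D[0]-D[3];print('rack yaw',np.degrees(np.arctan2(d[1],d[0])),np.linalg.norm(d), D.mean(0))
a,b=f((570,285),.042),f((605,120),.042); print('tongue',a,b,np.degrees(np.arctan2(*(b-a)[::-1])))
a,b=f((570,85),.192),f((640,58),.192); print('bar',a,b,np.degrees(np.arctan2(*(b-a)[::-1])),(a+b)/2)
g=s['frame']; T=g[215:305,385:440,::-1]
hsv=cv2.cvtColor(T,cv2.COLOR_BGR2HSV); m=(hsv[...,2]>170).astype(np.uint8)
n,l,st,c=cv2.connectedComponentsWithStats(m); i=1+st[1:,4].argmax(); v,u=np.nonzero(l==i)
P=np.array([ray(s,(a+385,b+215),.03)[:2] for a,b in zip(u,v)],np.float32); print('tray',cv2.minAreaRect(P),len(u))
to(.463,.354,.2,0)
E
```

```text
[[0.5541308  0.35220754]
 [0.50834869 0.35234408]
 [0.46281692 0.35323566]
 [0.41683367 0.35257933]]
rack yaw -0.15515242077895042 0.13729763305432194 [0.48553252 0.35259165]
tongue [0.50278305 0.05229773] [0.63343813 0.02836293] -10.380955312428485
bar [0.63371906 0.04886072] [ 0.65442214 -0.00076344] -67.35422313438778 [0.6440706  0.02404864]
tray ((0.4809962213039398, -0.28957393765449524), (0.11187224090099335, 0.24173086881637573), 84.8644027709961) 2665
to (0.463, 0.354, 0.2, 0) d [355.1 212.9  45.3] w [  0.    0.  -15.1] q6 -16.5
```

```bash
python3 -m inch '[0,443,189,0,0,0,-15,0,443,189,0,0,0,-15,0,443,189,0,0,0,-15,0,443,189,0,0,0,-15,0,443,189,0,0,0,-15]'; python3 - <<'E'
from h import *
to(.554,.3535,.15,0)
E
```

```text
clock: 2.85
tool_pos: [0.3731, 0.4959, 0.405]
orientation: [-180.0, -0.0, -0.0]
force: [0.5, 1.3, 0.4]
opening: 0.0877
gripper_force: 0.0
to (0.554, 0.3535, 0.15, 0) d [180.9 142.4  95.6] w [-0. -0. -0.] q6 18.9
```

```bash
python3 -m inch '[0,181,142,50,0,0,0,0,181,142,50,0,0,0,0,181,142,50,0,0,0,0,181,142,95,0,0,0,0,181,142,95,0,0,0]'; python3 -m inch '[0,0,0,0,0,0,0,0,0,0,0,0,0,0]'; python3 - <<'E'
from h import *
s=snap('scene','a1.png');cv2.imwrite('pics/c3.png',cv2.resize(s['frame'][280:420,360:520,::-1],None,fx=4,fy=4))
for k in range(4):
    for r in ctrl.mark_of(s,f'punch{k}_mid'): print(k,round(r['p'],2),np.round(r['location'],3))
to(.554,.3535,.076,0)
E
```

```text
clock: 3.35
tool_pos: [0.5513, 0.3562, 0.3125]
orientation: [-179.9, -0.1, -0.1]
force: [1.4, 0.8, -0.4]
opening: 0.0879
gripper_force: 0.0
clock: 3.55
tool_pos: [0.5506, 0.3565, 0.3114]
orientation: [179.9, 0.1, -0.2]
force: [-0.0, 0.8, 0.4]
opening: 0.0879
gripper_force: 0.0
0 0.19 [0.576 0.038 0.044]
1 0.76 [0.353 0.417 0.047]
1 0.23 [0.58  0.036 0.043]
2 0.82 [0.513 0.354 0.049]
3 0.97 [0.556 0.355 0.048]
to (0.554, 0.3535, 0.076, 0) d [ 4.6  5.1 78.4] w [-0.1 -0.1  0. ] q6 39.9
```

View pics/c3.png

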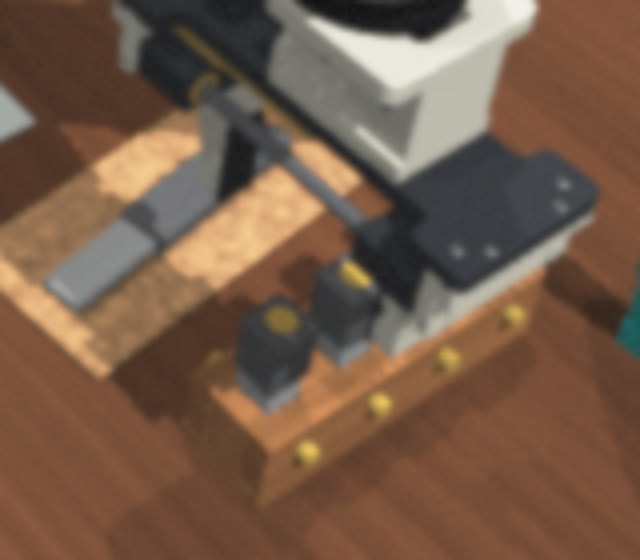

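```bash
python3 -m inch '[0,4.5,4,0,0,0,0,0,4.5,4,30,0,0,0,0,4.5,4,60,0,0,0,0,4.5,4,78,0,0,0,0,4.5,4,78,0,0,0]';  python3 -m inch '[0,0,0,0,0,0,0]'; python3 - <<'E'
from h import *
to(.555,.354,.076,0)
E
```

```text
clock: 4.3
tool_pos: [0.5535, 0.3529, 0.232]
orientation: [179.8, 0.2, -0.0]
force: [-0.2, -0.4, 0.2]
opening: 0.0877
gripper_force: 0.0
clock: 4.4
tool_pos: [0.5546, 0.3538, 0.2351]
orientation: [180.0, -0.0, -0.0]
force: [-0.2, 0.4, 1.0]
opening: 0.0877
gripper_force: 0.0
to (0.555, 0.354, 0.076, 0) d [ 0.4 -0.2 -0.2] w [ 0. -0. -0.] q6 40.5
```

```bash
python3 -m inch '[1,0,0,0,0,0,0,1,0,0,0,0,0,0,1,0,0,0,0,0,0,1,0,0,0,0,0,0,1,0,0,0,0,0,0]';  python3 -m inch '[1,0,0,-2,0,0,0,1,0,0,-4,0,0,0,1,0,0,-6,0,0,0,1,0,0,-8,0,0,0,1,0,0,-11,0,0,0]';python3 -m inch '[1,0,0,-5,0,0,0,1,0,0,-15,0,0,0,1,0,0,-15,0,0,0]'
```

```text
clock: 4.9
tool_pos: [0.5544, 0.3535, 0.2348]
orientation: [-180.0, -0.0, -0.1]
force: [0.1, -0.4, 0.1]
opening: 0.053
gripper_force: 0.0
clock: 5.4
tool_pos: [0.554, 0.3534, 0.2446]
orientation: [-180.0, 0.1, -0.1]
force: [1.6, 2.3, -14.8]
opening: 0.0257
gripper_force: 30.0
clock: 5.7
tool_pos: [0.5549, 0.3535, 0.2628]
orientation: [180.0, -0.1, -0.0]
force: [-2.1, -1.4, 4.2]
opening: 0.0258
gripper_force: 30.0
```

```bash
python3 -m inch '[1,0,0,-50,0,0,0,1,0,0,-100,0,0,0,1,0,30,-125,0,0,0,1,0,80,-125,0,0,0,1,0,125,-125,0,0,0]';  python3 -m inch '[1,0,45,0,0,0,0,1,0,90,0,0,0,0,1,0,135,0,0,0,0,1,0,180,0,0,0,0,1,0,225,0,0,0,0]';python3 -m inch '[1,0,45,0,0,0,1,1,0,90,0,0,0,2,1,0,135,0,0,0,3,1,0,180,0,0,0,4,1,0,225,0,0,0,5]';python3 -m inch '[1,0,0,0,0,0,0,1,0,0,0,0,0,0]'; python3 - <<'E'
from h import *
to(.559,-.2935,.081,-5)
s=snap('scene'); cv2.imwrite('pics/c4.png',s['frame'][100:400,150:550,::-1])
for r in ctrl.mark_of(s,'tray'): print(r)
for r in ctrl.mark_of(snap('top'),'tray'): print(r)
E
```

```text
clock: 6.2
tool_pos: [0.5538, 0.227, 0.3881]
orientation: [-179.9, -0.2, 0.0]
force: [-0.0, -0.5, -2.5]
opening: 0.0261
gripper_force: 30.0
clock: 6.7
tool_pos: [0.5534, 0.0015, 0.3871]
orientation: [-180.0, -0.1, -0.0]
force: [1.0, 0.1, -2.4]
opening: 0.0261
gripper_force: 30.0
clock: 7.2
tool_pos: [0.5532, -0.2235, 0.3872]
orientation: [180.0, -0.1, -5.1]
force: [1.1, -0.2, -2.6]
opening: 0.0258
gripper_force: 30.0
clock: 7.4
tool_pos: [0.5532, -0.223, 0.3863]
orientation: [180.0, -0.0, -5.2]
force: [0.2, 0.9, -1.9]
opening: 0.0259
gripper_force: 30.0
to (0.559, -0.2935, 0.081, -5) d [ 12.   69.7 146.1] w [ 0.  -0.  -0.2] q6 88.0
{'location': [0.4846, -0.29, 0.0018], 'p': 0.79}
{'location': [0.4848, -0.2845, -0.0037], 'p': 0.74}
```

View pics/c4.png

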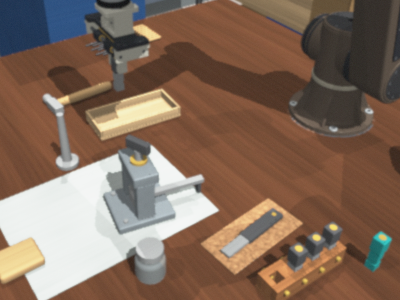

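Punch 3 is held at crop (118,80) and three punches remain in the rack. I'll lower it into the tray.

```bash
python3 -m inch '[1,12,50,30,0,0,0,1,12,70,80,0,0,0,1,12,70,115,0,0,0,1,12,70,135,0,0,0,1,12,70,142,0,0,0]'; python3 -m inch '[1,0,0,2,0,0,0,1,0,0,4,0,0,0]'; python3 - <<'E'
from h import *
to(.559,-.2935,.081,-5)
E
```

```text
clock: 8.1
tool_pos: [0.5589, -0.2914, 0.2407]
orientation: [-180.0, 0.3, -5.0]
force: [0.0, 0.7, -2.5]
opening: 0.0258
gripper_force: 30.0
clock: 8.3
tool_pos: [0.5606, -0.2918, 0.2411]
orientation: [180.0, -0.2, -5.0]
force: [0.9, 0.6, -2.3]
opening: 0.0257
gripper_force: 30.0
to (0.559, -0.2935, 0.081, -5) d [-1.5  1.8  0.8] w [ 0.  -0.2  0. ] q6 94.8
```

```bash
python3 -m inch '[1,0,0,1,0,0,0,1,0,0,1,0,0,0]'; python3 -m inch '[1,0,0,1,0,0,0,1,0,0,1,0,0,0]';python3 -m inch '[1,0,0,1.5,0,0,0,1,0,0,1.5,0,0,0]'
```

```text
clock: 8.5
tool_pos: [0.56, -0.2921, 0.2398]
orientation: [180.0, -0.1, -5.0]
force: [0.3, -0.8, -1.2]
opening: 0.0259
gripper_force: 30.0
clock: 8.7
tool_pos: [0.5604, -0.2923, 0.2393]
orientation: [180.0, -0.2, -5.0]
force: [1.0, 2.3, 5.0]
opening: 0.0262
gripper_force: 3.0
clock: 8.9
tool_pos: [0.5605, -0.2923, 0.2379]
orientation: [180.0, -0.2, -5.0]
force: [1.1, 3.8, 8.2]
opening: 0.0259
gripper_force: 30.0
```

```bash
python3 -m inch '[0.3,0,0,0,0,0,0,0.3,0,0,0,0,0,0,0.3,0,0,0,0,0,0,0.3,0,0,0,0,0,0,0.3,0,0,0,0,0,0]'; python3 -m inch '[0.3,0,0,-20,0,0,0,0.3,0,0,-60,0,0,0,0,0,0,-100,0,0,0,0,0,-50,-125,0,0,0,0,0,-100,-125,0,0,0]'; python3 - <<'E'
from h import *
to(.509,.354,.2,0)
s=snap('scene'); print([ (round(r['p'],2),np.round(r['location'],3)) for r in ctrl.mark_of(s,'punch3_mid')])
cv2.imwrite('pics/c5.png',s['frame'][100:400,150:550,::-1])
E
```

```text
clock: 9.4
tool_pos: [0.5595, -0.2924, 0.2358]
orientation: [180.0, 0.0, -5.1]
force: [-0.7, -0.0, -0.0]
opening: 0.0584
gripper_force: 0.0
clock: 9.9
tool_pos: [0.5686, -0.1985, 0.3644]
orientation: [180.0, -0.3, -5.2]
force: [0.3, 0.3, -0.1]
opening: 0.0798
gripper_force: 0.0
to (0.509, 0.354, 0.2, 0) d [-109.6 -544.7    4.1] w [ 0.  -0.3 -5.2] q6 85.4
[(0.87, array([ 0.562, -0.29 ,  0.047])), (0.67, array([0.469, 0.221, 0.013])), (0.39, array([0.726, 0.183, 0.005]))]
```

View pics/c5.png

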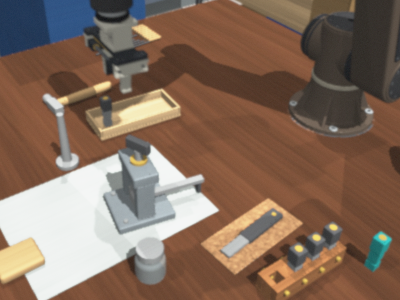

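Punch 3 stands in the tray (105,110). On to punch 2.

```bash
python3 -m inch '[0,-10,-45,0,0,0,-1,0,-20,-90,0,0,0,-2,0,-30,-135,0,0,0,-3,0,-40,-180,0,0,0,-4,0,-50,-225,0,0,0,-5]'; python3 -m inch '[0,-10,-45,0,0,0,0,0,-20,-90,0,0,0,0,0,-30,-135,0,0,0,0,0,-35,-180,0,0,0,0,0,-35,-225,0,0,0,0]';python3 -m inch '[0,0,-45,0,0,0,0,0,0,-70,0,0,0,0,0,0,-70,0,0,0,0,0,0,-70,0,0,0,0]'; python3 - <<'E'
from h import *
to(.509,.3537,.076,0)
E
```

```text
clock: 10.5
tool_pos: [0.5373, 0.032, 0.3607]
orientation: [180.0, -0.0, -0.0]
force: [1.3, 0.0, 0.4]
opening: 0.0875
gripper_force: 0.0
clock: 11.0
tool_pos: [0.5022, 0.2571, 0.361]
orientation: [-180.0, -0.0, -0.0]
force: [1.0, -0.0, 1.3]
opening: 0.0877
gripper_force: 0.0
clock: 11.4
tool_pos: [0.5031, 0.3256, 0.3601]
orientation: [179.9, 0.1, -0.0]
force: [-0.0, -0.9, -0.6]
opening: 0.0876
gripper_force: 0.0
to (0.509, 0.3537, 0.076, 0) d [  6.  -28.3 124.7] w [ 0.1  0.1 -0. ] q6 38.4
```

```bash
python3 -m inch '[0,6,-28,0,0,0,0,0,6,-28,30,0,0,0,0,6,-28,75,0,0,0,0,6,-28,105,0,0,0,0,6,-28,123,0,0,0]'; python3 -m inch '[0,0,0,0,0,0,0,0,0,0,0,0,0,0,0,0,0,0,0,0,0]'; python3 - <<'E'
from h import *
to(.509,.3537,.076,0)
E
python3 -m inch '[1,0,0,0,0,0,0,1,0,0,0,0,0,0,1,0,0,0,0,0,0,1,0,0,0,0,0,0,1,0,0,0,0,0,0]'; python3 -m inch '[1,0,0,0,0,0,0,1,0,0,0,0,0,0,1,0,0,0,0,0,0,1,0,0,0,0,0,0,1,0,0,0,0,0,0]'
```

```text
clock: 11.9
tool_pos: [0.5089, 0.3511, 0.2351]
orientation: [179.8, 0.2, -0.2]
force: [-0.3, 0.0, 1.2]
opening: 0.0877
gripper_force: 0.0
clock: 12.2
tool_pos: [0.5099, 0.3534, 0.2394]
orientation: [-179.9, -0.1, -0.1]
force: [-0.2, -0.3, 1.3]
opening: 0.0879
gripper_force: 0.0
to (0.509, 0.3537, 0.076, 0) d [-0.9 -0.3  4.1] w [-0.1 -0.1 -0.1] q6 37.2
clock: 12.7
tool_pos: [0.5092, 0.3536, 0.2378]
orientation: [-180.0, -0.0, -0.1]
force: [-0.7, -0.5, 0.2]
opening: 0.053
gripper_force: 0.0
clock: 13.2
tool_pos: [0.5092, 0.3535, 0.2376]
orientation: [180.0, 0.0, -0.1]
force: [0.9, 1.3, -0.6]
opening: 0.0259
gripper_force: 30.0
```

```bash
python3 -m inch '[1,0,0,-2,0,0,0,1,0,0,-4,0,0,0,1,0,0,-6,0,0,0,1,0,0,-10,0,0,0,1,0,0,-25,0,0,0]'; python3 -m inch '[1,0,0,-40,0,0,0,1,0,0,-80,0,0,0,1,0,30,-120,0,0,0,1,0,80,-125,0,0,0,1,0,125,-125,0,0,0]';  python3 -m inch '[1,0,45,0,0,0,0,1,0,90,0,0,0,0,1,0,135,0,0,0,0,1,0,180,0,0,0,0,1,0,225,0,0,0,0]';python3 -m inch '[1,0,45,0,0,0,1,1,0,90,0,0,0,2,1,0,135,0,0,0,3,1,0,180,0,0,0,4,1,0,225,0,0,0,5]';python3 -m inch '[1,0,0,0,0,0,0,1,0,0,0,0,0,0]'; python3 - <<'E'
from h import *
to(.509,-.289,.078,-5)
E
```

```text
clock: 13.7
tool_pos: [0.5089, 0.3532, 0.2615]
orientation: [179.9, 0.1, -0.1]
force: [-0.2, -0.9, -1.9]
opening: 0.0258
gripper_force: 30.0
clock: 14.2
tool_pos: [0.509, 0.2271, 0.391]
orientation: [-179.9, -0.2, 0.0]
force: [1.4, -0.6, -2.4]
opening: 0.026
gripper_force: 30.0
clock: 14.7
tool_pos: [0.5083, 0.0014, 0.3892]
orientation: [180.0, -0.1, -0.0]
force: [0.7, -0.7, -2.1]
opening: 0.0257
gripper_force: 30.0
clock: 15.2
tool_pos: [0.508, -0.2236, 0.3891]
orientation: [180.0, -0.1, -5.1]
force: [1.6, 0.0, -1.7]
opening: 0.0258
gripper_force: 30.0
clock: 15.4
tool_pos: [0.5081, -0.2229, 0.3883]
orientation: [180.0, -0.0, -5.2]
force: [-0.1, 0.3, -2.2]
opening: 0.0257
gripper_force: 30.0
to (0.509, -0.289, 0.078, -5) d [  6.9  65.7 151. ] w [ 0.  -0.  -0.2] q6 88.2
```

```bash
python3 -m inch '[1,7,50,30,0,0,0,1,7,66,80,0,0,0,1,7,66,115,0,0,0,1,7,66,138,0,0,0,1,7,66,149,0,0,0]'; python3 -m inch '[1,0,0,0,0,0,0,1,0,0,1,0,0,0,1,0,0,1,0,0,0]';python3 -m inch '[1,0,0,1.5,0,0,0,1,0,0,1.5,0,0,0]';python3 -m inch '[1,0,0,1,0,0,0,1,0,0,1,0,0,0]'
```

```text
clock: 15.9
tool_pos: [0.5093, -0.2868, 0.2367]
orientation: [-180.0, 0.2, -5.0]
force: [0.6, -0.4, -3.3]
opening: 0.0258
gripper_force: 30.0
clock: 16.2
tool_pos: [0.5107, -0.2875, 0.2396]
orientation: [180.0, -0.2, -5.0]
force: [-0.3, 0.4, -2.3]
opening: 0.0259
gripper_force: 30.0
clock: 16.4
tool_pos: [0.51, -0.2878, 0.2371]
orientation: [180.0, -0.1, -5.0]
force: [-0.4, 0.5, -2.8]
opening: 0.0259
gripper_force: 30.0
clock: 16.6
tool_pos: [0.51, -0.2879, 0.2356]
orientation: [180.0, -0.0, -5.1]
force: [-0.2, 0.7, 0.2]
opening: 0.0257
gripper_force: 30.0
```

```bash
python3 -m inch '[0.3,0,0,0,0,0,0,0.3,0,0,0,0,0,0,0.3,0,0,0,0,0,0,0.3,0,0,0,0,0,0,0.3,0,0,0,0,0,0]'; python3 -m inch '[0.3,0,0,-20,0,0,0,0.3,0,0,-60,0,0,0,0,0,0,-100,0,0,0,0,0,-50,-125,0,0,0,0,0,-100,-125,0,0,0]'; python3 -m inch '[0,-10,-45,0,0,0,-1,0,-20,-90,0,0,0,-2,0,-30,-135,0,0,0,-3,0,-40,-180,0,0,0,-4,0,-50,-225,0,0,0,-5]'; python3 -m inch '[0,-10,-45,0,0,0,0,0,-20,-90,0,0,0,0,0,-25,-135,0,0,0,0,0,-25,-180,0,0,0,0,0,-25,-225,0,0,0,0]';python3 -m inch '[0,0,-45,0,0,0,0,0,0,-90,0,0,0,0,0,0,-95,0,0,0,0,0,0,-95,0,0,0,0]'; python3 - <<'E'
from h import *
to(.463,.3537,.077,0)
s=snap('scene'); print([ (round(r['p'],2),np.round(r['location'],3)) for r in ctrl.mark_of(s,'punch3_mid')+ctrl.mark_of(s,'gauge_grip')])
E
```

```text
clock: 17.1
tool_pos: [0.5098, -0.2879, 0.2352]
orientation: [180.0, 0.0, -5.1]
force: [-0.9, -0.4, -0.1]
opening: 0.0586
gripper_force: 0.0
clock: 17.6
tool_pos: [0.5189, -0.1938, 0.3636]
orientation: [180.0, -0.3, -5.2]
force: [1.3, 1.2, -0.9]
opening: 0.0794
gripper_force: 0.0
clock: 18.1
tool_pos: [0.4876, 0.0367, 0.3603]
orientation: [-180.0, -0.0, -0.0]
force: [1.4, 0.3, 0.0]
opening: 0.0877
gripper_force: 0.0
clock: 18.6
tool_pos: [0.4628, 0.2619, 0.3604]
orientation: [-180.0, -0.0, -0.0]
force: [0.5, -0.4, 0.2]
opening: 0.0878
gripper_force: 0.0
clock: 19.0
tool_pos: [0.4632, 0.3563, 0.3593]
orientation: [180.0, 0.0, 0.0]
force: [0.1, -0.7, -1.1]
opening: 0.0877
gripper_force: 0.0
to (0.463, 0.3537, 0.077, 0) d [-1.00e-01  2.50e+00  1.23e+02] w [0. 0. 0.] q6 33.3
[(0.69, array([ 0.563, -0.294,  0.048])), (0.32, array([ 0.719, -0.207,  0.002])), (0.86, array([0.469, 0.222, 0.01 ]))]
```

```bash
python3 -m inch '[0,0,2,30,0,0,0,0,0,2,70,0,0,0,0,0,2,105,0,0,0,0,0,2,123,0,0,0,0,0,2,123,0,0,0]'; python3 -m inch '[0,0,0,0,0,0,0,0,0,0,0,0,0,0,0,0,0,0,0,0,0]'; python3 -m inch '[1,0,0,0,0,0,0,1,0,0,0,0,0,0,1,0,0,0,0,0,0,1,0,0,0,0,0,0,1,0,0,0,0,0,0]'; python3 -m inch '[1,0,0,0,0,0,0,1,0,0,0,0,0,0,1,0,0,0,0,0,0,1,0,0,0,0,0,0,1,0,0,0,0,0,0]'
```

```text
clock: 19.65
tool_pos: [0.4631, 0.3508, 0.2346]
orientation: [179.8, 0.2, -0.2]
force: [-0.7, -0.7, 0.4]
opening: 0.0877
gripper_force: 0.0
clock: 19.95
tool_pos: [0.4639, 0.3532, 0.2386]
orientation: [-179.9, -0.1, -0.1]
force: [0.6, 0.3, 0.1]
opening: 0.0876
gripper_force: 0.0
clock: 20.45
tool_pos: [0.4635, 0.353, 0.2369]
orientation: [180.0, 0.0, -0.1]
force: [0.0, 0.5, 0.2]
opening: 0.0531
gripper_force: 0.0
clock: 20.95
tool_pos: [0.4636, 0.3532, 0.2369]
orientation: [-180.0, -0.0, -0.1]
force: [0.3, 1.1, -1.6]
opening: 0.0256
gripper_force: 29.9
```

```bash
python3 -m inch '[1,0,0,-2,0,0,0,1,0,0,-4,0,0,0,1,0,0,-6,0,0,0,1,0,0,-10,0,0,0,1,0,0,-25,0,0,0]'; python3 -m inch '[1,0,0,-40,0,0,0,1,0,0,-80,0,0,0,1,0,30,-120,0,0,0,1,0,80,-125,0,0,0,1,0,125,-125,0,0,0]';  python3 -m inch '[1,0,45,0,0,0,0,1,0,90,0,0,0,0,1,0,135,0,0,0,0,1,0,180,0,0,0,0,1,0,225,0,0,0,0]';python3 -m inch '[1,0,45,0,0,0,1,1,0,90,0,0,0,2,1,0,135,0,0,0,3,1,0,180,0,0,0,4,1,0,225,0,0,0,5]';python3 -m inch '[1,0,0,0,0,0,0,1,0,0,0,0,0,0]'; python3 - <<'E'
from h import *
to(.459,-.285,.078,-5)
E
```

```text
clock: 21.45
tool_pos: [0.4632, 0.3529, 0.261]
orientation: [179.9, 0.1, -0.1]
force: [-0.7, 2.4, -3.4]
opening: 0.0259
gripper_force: 29.9
clock: 21.95
tool_pos: [0.4631, 0.2262, 0.3897]
orientation: [-179.9, -0.2, 0.0]
force: [1.0, -0.6, -3.0]
opening: 0.0258
gripper_force: 30.0
clock: 22.45
tool_pos: [0.4622, 0.0007, 0.3881]
orientation: [180.0, -0.0, -0.0]
force: [2.2, -0.3, -2.8]
opening: 0.0257
gripper_force: 30.0
clock: 22.95
tool_pos: [0.4618, -0.2242, 0.3881]
orientation: [180.0, -0.0, -5.1]
force: [0.8, 0.6, -2.1]
opening: 0.0257
gripper_force: 30.0
clock: 23.15
tool_pos: [0.462, -0.2234, 0.3873]
orientation: [180.0, 0.1, -5.2]
force: [-0.3, 1.0, -2.4]
opening: 0.0257
gripper_force: 30.0
to (0.459, -0.285, 0.078, -5) d [  2.8  61.6 150. ] w [ 0.   0.1 -0.2] q6 88.6
```

```bash
python3 -m inch '[1,2,45,30,0,0,0,1,2,62,80,0,0,0,1,2,62,115,0,0,0,1,2,62,138,0,0,0,1,2,62,149,0,0,0]'; python3 -m inch '[1,0,0,0,0,0,0,1,0,0,1,0,0,0,1,0,0,1,0,0,0]';python3 -m inch '[1,0,0,1.5,0,0,0,1,0,0,1.5,0,0,0]';python3 -m inch '[1,0,0,1,0,0,0,1,0,0,1,0,0,0]'
```

```text
clock: 23.65
tool_pos: [0.4588, -0.2829, 0.2361]
orientation: [-180.0, 0.2, -5.0]
force: [-0.1, 0.3, -1.9]
opening: 0.0257
gripper_force: 30.0
clock: 23.95
tool_pos: [0.4603, -0.2837, 0.2387]
orientation: [180.0, -0.2, -5.0]
force: [-0.2, 0.6, -2.4]
opening: 0.026
gripper_force: 30.0
clock: 24.15
tool_pos: [0.4597, -0.2839, 0.2362]
orientation: [180.0, -0.1, -5.1]
force: [0.2, -0.0, -2.7]
opening: 0.0257
gripper_force: 30.0
clock: 24.35
tool_pos: [0.4597, -0.284, 0.2349]
orientation: [180.0, -0.0, -5.1]
force: [0.2, 1.0, 1.5]
opening: 0.026
gripper_force: 30.0
```

```bash
python3 -m inch '[0.3,0,0,0,0,0,0,0.3,0,0,0,0,0,0,0.3,0,0,0,0,0,0,0.3,0,0,0,0,0,0,0.3,0,0,0,0,0,0]'; python3 -m inch '[0.3,0,0,-20,0,0,0,0.3,0,0,-60,0,0,0,0,0,0,-100,0,0,0,0,0,-50,-125,0,0,0,0,0,-100,-125,0,0,0]'; python3 -m inch '[0,-5,-45,0,0,0,-1,0,-10,-90,0,0,0,-2,0,-15,-135,0,0,0,-3,0,-20,-180,0,0,0,-4,0,-25,-225,0,0,0,-5]'; python3 -m inch '[0,-10,-45,0,0,0,0,0,-20,-90,0,0,0,0,0,-30,-135,0,0,0,0,0,-40,-180,0,0,0,0,0,-48,-225,0,0,0,0]';python3 -m inch '[0,0,-45,0,0,0,0,0,0,-90,0,0,0,0,0,0,-90,0,0,0,0,0,0,-90,0,0,0,0]'; python3 - <<'E'
from h import *
to(.417,.3535,.077,0)
E
```

```text
clock: 24.85
tool_pos: [0.4595, -0.2839, 0.2344]
orientation: [-180.0, 0.0, -5.1]
force: [0.3, -0.6, 0.4]
opening: 0.0587
gripper_force: 0.0
clock: 25.35
tool_pos: [0.4685, -0.1898, 0.3626]
orientation: [180.0, -0.3, -5.2]
force: [1.2, 0.8, -0.2]
opening: 0.0796
gripper_force: 0.0
clock: 25.85
tool_pos: [0.4623, 0.0384, 0.3595]
orientation: [-180.0, -0.0, -0.0]
force: [1.0, -0.0, 0.3]
opening: 0.0879
gripper_force: 0.0
clock: 26.35
tool_pos: [0.414, 0.2634, 0.3595]
orientation: [-180.0, -0.0, -0.0]
force: [1.2, -0.1, 0.2]
opening: 0.0875
gripper_force: 0.0
clock: 26.75
tool_pos: [0.4147, 0.3527, 0.3585]
orientation: [179.9, 0.0, 0.0]
force: [0.3, 0.0, 0.9]
opening: 0.0875
gripper_force: 0.0
to (0.417, 0.3535, 0.077, 0) d [  2.4  -0.9 122.2] w [0.1 0.  0. ] q6 29.0
```

```bash
python3 -m inch '[0,2.5,-1.5,30,0,0,0,0,2.5,-1.5,70,0,0,0,0,2.5,-1.5,105,0,0,0,0,2.5,-1.5,122,0,0,0,0,2.5,-1.5,122,0,0,0]'; python3 -m inch '[0,0,0,0,0,0,0,0,0,0,0,0,0,0,0,0,0,0,0,0,0]'; python3 -m inch '[1,0,0,0,0,0,0,1,0,0,0,0,0,0,1,0,0,0,0,0,0,1,0,0,0,0,0,0,1,0,0,0,0,0,0]'; python3 -m inch '[1,0,0,0,0,0,0,1,0,0,0,0,0,0,1,0,0,0,0,0,0,1,0,0,0,0,0,0,1,0,0,0,0,0,0]'
```

```text
clock: 27.25
tool_pos: [0.4171, 0.3512, 0.2349]
orientation: [179.7, 0.2, -0.1]
force: [0.6, -0.3, 0.5]
opening: 0.0875
gripper_force: 0.0
clock: 27.55
tool_pos: [0.4179, 0.3535, 0.2387]
orientation: [-179.9, -0.1, -0.1]
force: [-0.4, 0.2, 0.2]
opening: 0.0876
gripper_force: 0.0
clock: 28.05
tool_pos: [0.4176, 0.3532, 0.2372]
orientation: [180.0, -0.0, -0.1]
force: [0.4, -0.4, 0.6]
opening: 0.0534
gripper_force: 0.0
clock: 28.55
tool_pos: [0.4176, 0.3534, 0.2372]
orientation: [-180.0, -0.0, -0.1]
force: [0.4, 1.5, -0.9]
opening: 0.0256
gripper_force: 29.9
```

```bash
python3 -m inch '[1,0,0,-2,0,0,0,1,0,0,-4,0,0,0,1,0,0,-6,0,0,0,1,0,0,-10,0,0,0,1,0,0,-25,0,0,0]'; python3 -m inch '[1,10,0,-40,0,0,0,1,20,0,-80,0,0,0,1,30,30,-120,0,0,0,1,40,80,-125,0,0,0,1,40,125,-125,0,0,0]';  python3 -m inch '[1,0,45,0,0,0,0,1,0,90,0,0,0,0,1,0,135,0,0,0,0,1,0,180,0,0,0,0,1,0,225,0,0,0,0]';python3 -m inch '[1,-5,45,0,0,0,1,1,-10,90,0,0,0,2,1,-20,135,0,0,0,3,1,-30,180,0,0,0,4,1,-40,225,0,0,0,5]';python3 -m inch '[1,0,0,0,0,0,0,1,0,0,0,0,0,0]'; python3 - <<'E'
from h import *
to(.4085,-.280,.077,-5)
E
```

```text
clock: 29.05
tool_pos: [0.4173, 0.3531, 0.2614]
orientation: [179.9, 0.1, -0.1]
force: [1.0, 2.6, -3.4]
opening: 0.0261
gripper_force: 29.9
clock: 29.55
tool_pos: [0.458, 0.2267, 0.3898]
orientation: [-179.9, -0.2, -0.0]
force: [0.6, -1.0, -3.0]
opening: 0.0257
gripper_force: 30.0
clock: 30.05
tool_pos: [0.4562, 0.0009, 0.3882]
orientation: [180.0, -0.0, -0.0]
force: [1.3, -0.4, -2.6]
opening: 0.026
gripper_force: 30.0
clock: 30.55
tool_pos: [0.4155, -0.2237, 0.3883]
orientation: [180.0, -0.0, -5.1]
force: [1.6, -0.2, -2.5]
opening: 0.0257
gripper_force: 30.0
clock: 30.75
tool_pos: [0.4159, -0.2231, 0.3876]
orientation: [180.0, 0.0, -5.2]
force: [0.3, 0.8, -2.6]
opening: 0.0261
gripper_force: 30.0
to (0.4085, -0.28, 0.077, -5) d [ -2.1  57.3 151.4] w [ 0.   0.  -0.2] q6 89.0
```

```bash
python3 -m inch '[1,-2,45,30,0,0,0,1,-2,57,80,0,0,0,1,-2,57,115,0,0,0,1,-2,57,138,0,0,0,1,-2,57,149,0,0,0]'; python3 -m inch '[1,0,0,0,0,0,0,1,0,0,1,0,0,0,1,0,0,1,0,0,0]';python3 -m inch '[1,0,0,1.5,0,0,0,1,0,0,1.5,0,0,0]';python3 -m inch '[1,0,0,1,0,0,0,1,0,0,1,0,0,0]'
```

```text
clock: 31.25
tool_pos: [0.4096, -0.2773, 0.2364]
orientation: [-180.0, 0.2, -5.0]
force: [0.2, -0.4, -1.8]
opening: 0.0258
gripper_force: 30.0
clock: 31.55
tool_pos: [0.4109, -0.2782, 0.2387]
orientation: [180.0, -0.2, -5.0]
force: [-0.6, 0.4, -1.8]
opening: 0.0261
gripper_force: 30.0
clock: 31.75
tool_pos: [0.4102, -0.2783, 0.2364]
orientation: [180.0, -0.1, -5.1]
force: [0.1, -0.6, -3.2]
opening: 0.0261
gripper_force: 30.0
clock: 31.95
tool_pos: [0.4101, -0.2784, 0.2352]
orientation: [180.0, -0.0, -5.1]
force: [-1.2, 0.7, 2.3]
opening: 0.0257
gripper_force: 30.0
```

```bash
python3 -m inch '[0.3,0,0,0,0,0,0,0.3,0,0,0,0,0,0,0.3,0,0,0,0,0,0,0.3,0,0,0,0,0,0,0.3,0,0,0,0,0,0]'; python3 -m inch '[0.3,0,0,-20,0,0,0,0.3,0,0,-60,0,0,0,0,0,0,-100,0,0,0,0,0,-50,-125,0,0,0,0,0,-100,-125,0,0,0]'; python3 - <<'E'
from h import *
s=snap('scene'); q=snap('top')
for im in (s,q):
    for k in ('gauge_grip','gauge_tip','mat','anvil','tongue','screw_grip'):
        print(k,[(round(r['p'],2),np.round(r['location'],4)) for r in ctrl.mark_of(im,k) if r['p']>.4])
z=ctrl.trace(q,'gauge_grip')
for r in z[:1]:
    v,u=np.nonzero(r['pixels']);P=np.array([ray(q,a,.015)[:2] for a in zip(u,v)],np.float32); print(r['p'],cv2.minAreaRect(P))
a=cv2.resize(s['frame'][180:360,200:480,::-1],(800,514),interpolation=cv2.INTER_CUBIC)
cv2.imwrite('pics/c6.png',a)
E
```

```text
clock: 32.45
tool_pos: [0.41, -0.2784, 0.2347]
orientation: [180.0, 0.0, -5.1]
force: [0.3, -0.5, -0.2]
opening: 0.0585
gripper_force: 0.0
clock: 32.95
tool_pos: [0.419, -0.1842, 0.3626]
orientation: [180.0, -0.3, -5.3]
force: [1.2, 0.8, -0.3]
opening: 0.0797
gripper_force: 0.0
gauge_grip [(0.81, array([0.4669, 0.2233, 0.0131]))]
gauge_tip [(0.76, array([0.5797, 0.2424, 0.011 ]))]
mat [(0.84, array([ 0.4935,  0.226 , -0.0013]))]
anvil [(0.6, array([0.6487, 0.0271, 0.0453]))]
tongue [(0.92, array([0.5761, 0.039 , 0.0503]))]
screw_grip [(0.71, array([0.653 , 0.0243, 0.1847]))]
gauge_grip [(0.61, array([0.4655, 0.2284, 0.0148]))]
gauge_tip [(0.7, array([ 0.565 , -0.2958,  0.0485]))]
mat [(0.91, array([0.4945, 0.224 , 0.0026]))]
anvil [(0.85, array([0.6487, 0.021 , 0.0427]))]
tongue [(0.59, array([0.5725, 0.0427, 0.0382]))]
screw_grip [(0.67, array([0.648 , 0.0272, 0.1869]))]
0.92 ((0.4966357946395874, 0.22587239742279053), (0.16989710927009583, 0.031198427081108093), 8.212919235229492)
```

View pics/c6.png

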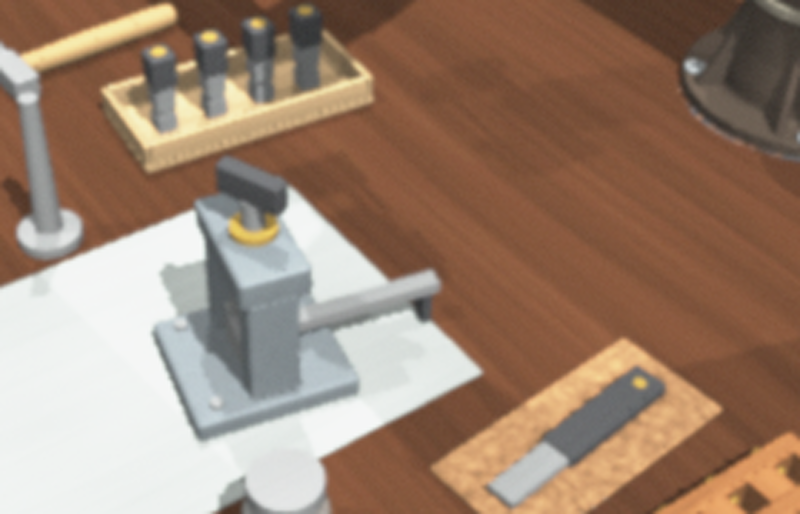

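All four punches stand in the tray (crop (160..305, 20..130)) and the gauge is unmoved at (575,440). I'll refine the press axis and go to the gauge.

```bash
python3 - <<'E'
from h import *
s=snap('scene')
e=ray(s,(200+432/2.857,180+275/2.857),.042)[:2]; print('tongue end',e)
for A in [(.650,.026),(.6495,.0255)]:
    d=np.array(A)-e; print(np.linalg.norm(d),np.degrees(np.arctan2(d[1],d[0])))
to(.467,.222,.2,8.5); to(.467,.222,.0245,8.5)
E
```

```text
tongue end [0.50221793 0.05208186]
0.15006599299668089 -10.00898511468325
0.14966162517740686 -10.230759029021483
to (0.467, 0.222, 0.2, 8.5) d [  12.5 -409.1    0. ] w [  0.    0.  -13.6] q6 83.9
to (0.467, 0.222, 0.0245, 8.5) d [  12.5 -409.1  175.5] w [  0.    0.  -13.6] q6 83.9
```

```bash
python3 -m inch '[0.3,2,-45,0,0,0,0,0.3,4,-90,0,0,0,-3,0.3,6,-135,0,0,0,-6,0.3,8,-180,0,0,0,-9,0.3,8,-225,0,0,0,-13.5]'; python3 - <<'E'
from h import *
to(.462,.2213,.1,8.5)
E
```

```text
clock: 34.25
tool_pos: [0.4461, 0.0411, 0.3598]
orientation: [-180.0, -0.0, 8.6]
force: [1.4, -0.7, 0.3]
opening: 0.0619
gripper_force: 0.0
to (0.462, 0.2213, 0.1, 8.5) d [  42.5 -175.8  100.5] w [-0.  -0.   0.1] q6 67.9
```

```bash
python3 -m inch '[0.3,10,-45,0,0,0,0,0.3,20,-90,20,0,0,0,0.3,30,-135,50,0,0,0,0.3,42,-176,80,0,0,0,0.3,42,-176,100,0,0,0]'; python3 -m inch '[0.3,0,0,0,0,0,0,0.3,0,0,0,0,0,0,0.3,0,0,0,0,0,0]';python3 - <<'E'
from h import *
s=snap('scene'); q=snap('top')
for im in (s,q):
    print([(k,round(r['p'],2),np.round(r['location'],4)) for k in('gauge_grip','gauge_tip') for r in ctrl.mark_of(im,k) if r['p']>.4])
to(.462,.2213,.025,8.5)
cv2.imwrite('pics/c7.png',cv2.resize(s['frame'][260:400,320:500,::-1],None,fx=4,fy=4))
E
```

```text
clock: 34.75
tool_pos: [0.4624, 0.2235, 0.2583]
orientation: [-180.0, -0.1, 8.6]
force: [0.5, -0.2, -0.7]
opening: 0.0609
gripper_force: 0.0
clock: 35.05
tool_pos: [0.4622, 0.2192, 0.2607]
orientation: [-180.0, -0.1, 8.4]
force: [0.5, -0.5, -0.2]
opening: 0.0614
gripper_force: 0.0
[('gauge_grip', 0.84, array([0.4696, 0.224 , 0.0128])), ('gauge_grip', 0.54, array([ 0.5105, -0.2873,  0.0487])), ('gauge_tip', 0.86, array([0.5817, 0.2401, 0.0077])), ('gauge_tip', 0.71, array([0.4953, 0.2212, 0.0006]))]
[('gauge_grip', 0.82, array([0.4643, 0.2275, 0.0149])), ('gauge_tip', 0.76, array([0.5795, 0.2377, 0.0111]))]
to (0.462, 0.2213, 0.025, 8.5) d [ 0.2 -1.9 76. ] w [-0.1 -0.1 -0.1] q6 51.0
```

View pics/c7.png

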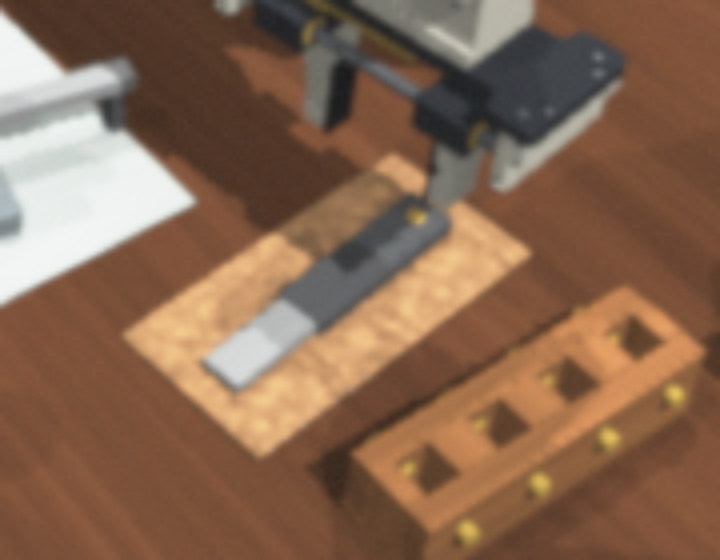

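The gauge is in place under the open fingers (crop (330,290)) and the rack is empty. Descending.

```bash
python3 -m inch '[0.3,0,-3,20,0,0,0,0.3,0,-3,45,0,0,0,0.3,0,-3,62,0,0,0,0.3,0,-3,72,0,0,0,0.3,0,-3,72,0,0,0]'; python3 -m inch '[0.3,0,0,0,0,0,0,0.3,0,0,0,0,0,0,0.3,0,0,0,0,0,0]';python3 - <<'E'
from h import *
to(.462,.2225,.026,8.5)
E
```

```text
clock: 35.85
tool_pos: [0.4612, 0.2222, 0.1865]
orientation: [179.9, 0.1, 8.4]
force: [0.7, -0.9, 0.2]
opening: 0.0615
gripper_force: 0.0
clock: 36.15
tool_pos: [0.4616, 0.2228, 0.1883]
orientation: [-179.9, -0.1, 8.4]
force: [0.2, 0.3, 0.0]
opening: 0.0615
gripper_force: 0.0
to (0.462, 0.2225, 0.026, 8.5) d [0.3 0.4 3. ] w [-0.1 -0.1 -0.1] q6 50.7
```

```bash
python3 -m inch '[0.3,0,0,2.5,0,0,0,0.3,0,0,2.5,0,0,0,0.3,0,0,2.5,0,0,0]'; python3 -m inch '[1,0,0,0,0,0,0,1,0,0,0,0,0,0,1,0,0,0,0,0,0,1,0,0,0,0,0,0,1,0,0,0,0,0,0]'; python3 -m inch '[1,0,0,0,0,0,0,1,0,0,0,0,0,0,1,0,0,0,0,0,0]'
```

```text
clock: 36.45
tool_pos: [0.4614, 0.2225, 0.185]
orientation: [-180.0, -0.0, 8.4]
force: [0.6, -0.2, -0.6]
opening: 0.0617
gripper_force: 0.0
clock: 36.95
tool_pos: [0.4614, 0.2225, 0.1849]
orientation: [180.0, 0.0, 8.4]
force: [-0.5, -0.1, 0.2]
opening: 0.0297
gripper_force: 30.0
clock: 37.25
tool_pos: [0.4614, 0.2225, 0.1849]
orientation: [180.0, 0.0, 8.4]
force: [1.0, -0.4, 0.3]
opening: 0.0298
gripper_force: 30.0
```

```bash
python3 -m inch '[1,0,0,-20,0,0,0,1,0,0,-60,0,0,0,1,0,0,-90,0,0,0,1,0,0,-90,0,0,0]'; python3 - <<'E'
from h import *
to(.4865,.0548,.12,-10)
E
```

```text
clock: 37.65
tool_pos: [0.4624, 0.2235, 0.2788]
orientation: [-179.8, -0.3, 8.5]
force: [0.6, 0.6, -3.3]
opening: 0.0294
gripper_force: 30.0
to (0.4865, 0.0548, 0.12, -10) d [ -1.  170.4  -1.1] w [-0.3 -0.3 18.5] q6 50.7
```

```bash
python3 -m inch '[1,0,35,0,0,0,4,1,0,75,0,0,0,8,1,0,115,0,0,0,12,1,0,150,0,0,0,16,1,-1,170,0,0,0,18.5]'; python3 -m inch '[1,0,0,0,0,0,0,1,0,0,0,0,0,0,1,0,0,0,0,0,0]';python3 - <<'E'
from h import *
to(.4865,.0548,.064,-10)
s=snap('scene'); q=snap('top')
for im in (s,q):
    print([(k,round(r['p'],2),np.round(r['location'],4)) for k in('gauge_grip','gauge_tip','anvil','tongue') for r in ctrl.mark_of(im,k) if r['p']>.4])
cv2.imwrite('pics/c8.png',cv2.resize(s['frame'][200:350,240:420,::-1],None,fx=4,fy=4))
E
```

```text
clock: 38.15
tool_pos: [0.4847, 0.0519, 0.2737]
orientation: [179.9, 0.1, -10.3]
force: [-0.5, -0.0, -2.3]
opening: 0.0292
gripper_force: 30.0
clock: 38.45
tool_pos: [0.4852, 0.0547, 0.2744]
orientation: [180.0, 0.0, -10.0]
force: [0.6, 0.0, -3.1]
opening: 0.0298
gripper_force: 30.0
to (0.4865, 0.0548, 0.064, -10) d [ 1.3 -0.4 51.1] w [ 0.  0. -0.] q6 50.4
[('gauge_grip', 0.77, array([0.4913, 0.0522, 0.1028])), ('gauge_grip', 0.61, array([ 0.5608, -0.2925,  0.0498])), ('gauge_grip', 0.48, array([0.6509, 0.0257, 0.0466])), ('gauge_tip', 0.88, array([0.604 , 0.0321, 0.0994])), ('anvil', 0.83, array([0.6505, 0.0304, 0.0456])), ('tongue', 0.69, array([0.5762, 0.0381, 0.0438]))]
[('gauge_tip', 0.46, array([0.6043, 0.0345, 0.0973])), ('anvil', 0.82, array([0.6473, 0.0247, 0.0446])), ('anvil', 0.74, array([0.4858, 0.3558, 0.0017])), ('tongue', 0.8, array([0.5726, 0.0417, 0.0407]))]
```

View pics/c8.png

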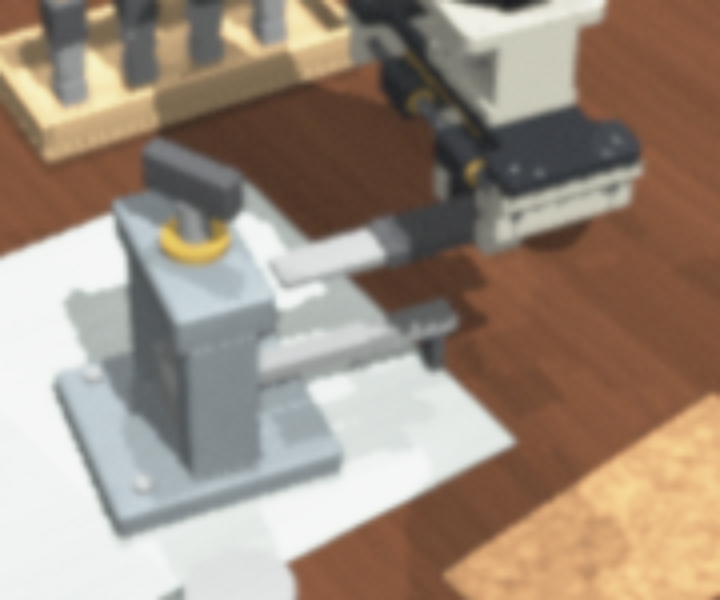

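The blade points along the tongue; tip at (.604,.033), on the axis. I'll lower to tongue height.

```bash
python3 -m inch '[1,0,0,15,0,0,0,1,0,0,30,0,0,0,1,0,0,42,0,0,0,1,0,0,49,0,0,0,1,0,0,49,0,0,0]'; python3 -m inch '[1,0,0,0,0,0,0,1,0,0,0,0,0,0,1,0,0,0,0,0,0]'; python3 - <<'E'
from h import *
s=snap('scene'); q=snap('top')
for im in (s,q):
    print([(k,round(r['p'],2),np.round(r['location'],4)) for k in('gauge_grip','gauge_tip') for r in ctrl.mark_of(im,k) if r['p']>.4])
E
```

```text
clock: 39.45
tool_pos: [0.4851, 0.0541, 0.2252]
orientation: [179.9, 0.1, -10.1]
force: [0.2, -0.4, -3.2]
opening: 0.0295
gripper_force: 30.0
clock: 39.75
tool_pos: [0.4856, 0.0544, 0.2265]
orientation: [-180.0, -0.1, -10.1]
force: [0.1, 0.3, -3.0]
opening: 0.0296
gripper_force: 30.0
[('gauge_grip', 0.59, array([0.4937, 0.0537, 0.056 ])), ('gauge_tip', 0.59, array([0.6047, 0.0353, 0.0502]))]
[('gauge_grip', 0.58, array([0.488 , 0.0584, 0.0557])), ('gauge_tip', 0.59, array([0.6049, 0.0306, 0.0504])), ('gauge_tip', 0.45, array([0.5704, 0.0398, 0.04  ]))]
```

```bash
python3 -m inch '[1,0,0,2.5,0,0,0,1,5,0,2.5,0,0,0,1,10,0,2.5,0,0,0,1,15,0,2.5,0,0,0,1,20,0,2.5,0,0,0]'; python3 -m inch '[1,5,0,0,0,0,0,1,10,0,0,0,0,0,1,15,0,0,0,0,0,1,20,0,0,0,0,0,1,20,0,0,0,0,0]';  python3 -m inch '[1,5,0,0,0,0,0,1,10,0,0,0,0,0,1,15,0,0,0,0,0,1,20,0,0,0,0,0,1,20,0,0,0,0,0]'
```

```text
clock: 40.55
tool_pos: [0.5057, 0.0507, 0.2234]
orientation: [180.0, -0.0, -10.1]
force: [0.3, 0.6, -3.1]
opening: 0.0298
gripper_force: 30.0
clock: 41.05
tool_pos: [0.5254, 0.0473, 0.2234]
orientation: [-180.0, -0.0, -10.1]
force: [-0.3, 0.2, -2.3]
opening: 0.0296
gripper_force: 30.0
clock: 41.55
tool_pos: [0.5452, 0.0438, 0.2235]
orientation: [-180.0, -0.0, -10.1]
force: [-0.3, -0.9, -2.9]
opening: 0.0296
gripper_force: 30.0
```

```bash
python3 -m inch '[1,5,0,0,0,0,0,1,10,0,0,0,0,0,1,15,0,0,0,0,0,1,18,0,0,0,0,0,1,20,0,0,0,0,0]'; python3 -m inch '[1,0,0,1,0,0,0,1,1,0,1,0,0,0,1,2,0,1,0,0,0,1,2,0,1,0,0,0]';python3 -m inch '[1,1,0,0,0,0,0,1,2,0,0,0,0,0,1,2,0,0,0,0,0]'
```

```text
clock: 42.05
tool_pos: [0.5645, 0.0402, 0.2234]
orientation: [180.0, 0.0, -10.1]
force: [-0.1, 0.4, -2.9]
opening: 0.0301
gripper_force: 30.0
clock: 42.45
tool_pos: [0.5662, 0.04, 0.2225]
orientation: [-180.0, -0.0, -10.1]
force: [-0.2, -0.7, -2.7]
opening: 0.0296
gripper_force: 30.0
clock: 42.75
tool_pos: [0.5682, 0.0396, 0.2225]
orientation: [-180.0, -0.0, -10.1]
force: [0.3, 0.3, -2.0]
opening: 0.0299
gripper_force: 30.0
```

```bash
python3 -m inch '[1,1.5,0,0,0,0,0,1,1.5,0,0,0,0,0]'; python3 -m inch '[1,1.5,0,0,0,0,0,1,1.5,0,0,0,0,0]';python3 -m inch '[1,1.5,0,0,0,0,0,1,1.5,0,0,0,0,0]'
```

```text
clock: 42.95
tool_pos: [0.5688, 0.0393, 0.222]
orientation: [180.0, 0.1, -10.1]
force: [-4.8, 2.2, -1.7]
opening: 0.0295
gripper_force: 30.0
clock: 43.15
tool_pos: [0.5692, 0.0392, 0.222]
orientation: [179.9, 0.3, -10.1]
force: [-10.3, 5.6, 3.8]
opening: 0.0296
gripper_force: 30.0
clock: 43.35
tool_pos: [0.5697, 0.0391, 0.222]
orientation: [179.9, 0.4, -10.1]
force: [-16.6, 8.6, 9.7]
opening: 0.0296
gripper_force: 30.0
```

```bash
python3 -m inch '[1,-3,0,0,0,0,0,1,-3,0,0,0,0,0]'; python3 -m inch '[0.4,0,0,0,0,0,0,0.4,0,0,0,0,0,0,0.4,0,0,0,0,0,0,0.4,0,0,0,0,0,0,0.4,0,0,0,0,0,0]'; python3 - <<'E'
from h import *
s=snap('scene'); q=snap('top')
for im in (s,q):
    print([(k,round(r['p'],2),np.round(r['location'],4)) for k in('gauge_grip','gauge_tip') for r in ctrl.mark_of(im,k) if r['p']>.4])
E
```

```text
clock: 43.55
tool_pos: [0.5687, 0.0394, 0.2222]
orientation: [180.0, 0.1, -10.1]
force: [-5.5, 2.9, -2.0]
opening: 0.0297
gripper_force: 30.0
clock: 44.05
tool_pos: [0.5698, 0.0393, 0.2226]
orientation: [-180.0, -0.0, -10.1]
force: [0.0, -0.3, -0.0]
opening: 0.052
gripper_force: 0.0
[('gauge_grip', 0.56, array([0.574 , 0.0414, 0.0522])), ('gauge_tip', 0.62, array([0.6887, 0.0205, 0.0488])), ('gauge_tip', 0.49, array([ 0.4832, -0.2872,  0.0036]))]
[('gauge_grip', 0.48, array([0.5714, 0.0451, 0.0506])), ('gauge_tip', 0.71, array([0.4947, 0.224 , 0.0016])), ('gauge_tip', 0.48, array([ 0.4104, -0.2774,  0.0425]))]
```

The gauge is in up to its shoulder and released. I'll lift and go to the screw.

```bash
python3 -m inch '[0.4,0,0,-20,0,0,0,0.4,0,0,-50,0,0,0,0.4,0,0,-100,0,0,0,0.4,0,0,-150,0,0,0,0.4,0,0,-200,0,0,0]'; python3 -m inch '[0.4,0,0,0,0,0,8,0.4,0,0,0,0,0,16,0.4,0,0,0,0,0,24,0.4,0,0,0,0,0,32,0.4,0,0,0,0,0,40]';python3 -m inch '[0.4,0,0,0,0,0,8,0.4,0,0,0,0,0,16,0.4,0,0,0,0,0,17,0.4,0,0,0,0,0,17]'; python3 - <<'E'
from h import *
s=snap('scene'); q=snap('top')
for im in (s,q):
    print([(k,round(r['p'],2),np.round(r['location'],4)) for k in('gauge_grip','screw_grip') for r in ctrl.mark_of(im,k) if r['p']>.4])
to(.65,.026,.24,-67.4)
cv2.imwrite('pics/c9.png',cv2.resize(s['frame'][210:330,240:390,::-1],None,fx=5,fy=5))
E
```

```text
clock: 44.85
tool_pos: [0.5691, 0.0392, 0.4245]
orientation: [180.0, 0.0, -10.1]
force: [1.5, 1.4, 0.1]
opening: 0.0525
gripper_force: 0.0
clock: 45.35
tool_pos: [0.5694, 0.0393, 0.4225]
orientation: [-180.0, 0.0, -50.4]
force: [0.5, 0.1, 0.4]
opening: 0.0525
gripper_force: 0.0
clock: 45.75
tool_pos: [0.5695, 0.0393, 0.4224]
orientation: [180.0, -0.0, -66.9]
force: [-0.2, 0.3, -0.6]
opening: 0.0527
gripper_force: 0.0
[('gauge_grip', 0.62, array([0.5753, 0.0366, 0.0503])), ('gauge_grip', 0.57, array([ 0.4554, -0.2835,  0.0494])), ('screw_grip', 0.78, array([0.6537, 0.028 , 0.1828]))]
[('screw_grip', 0.53, array([0.6531, 0.0238, 0.0468]))]
to (0.65, 0.026, 0.24, -67.4) d [ 43.7 -68.8  23.2] w [-0.   0.   0.4] q6 -0.6
```

View pics/c9.png

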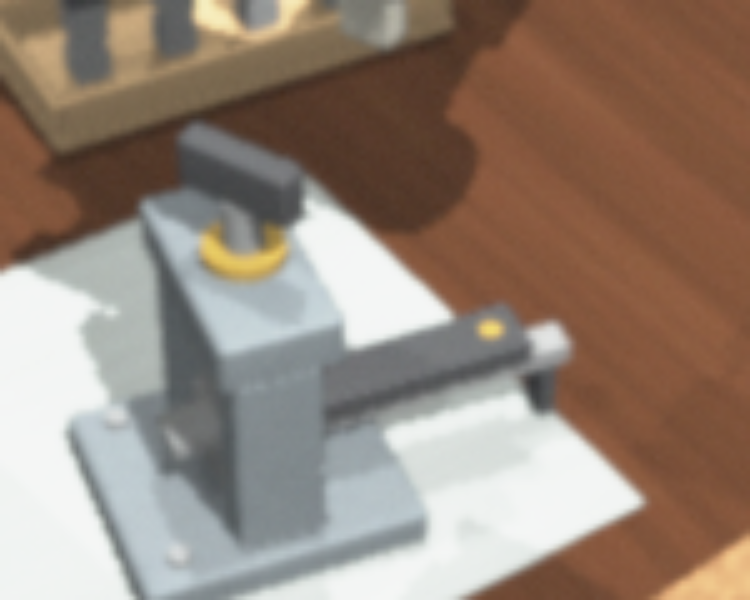

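The gauge lies on the tongue with its shoulder at the anvil (handle at (420,350)) and the bar at (240,170).

```bash
python3 -m inch '[0.4,44,-48,0,0,0,0,0.4,44,-69,0,0,0,0,0.4,44,-69,10,0,0,0,0.4,44,-69,22,0,0,0]'; python3 -m inch '[0.4,0,0,0,0,0,0,0.4,0,0,0,0,0,0,0.4,0,0,0,0,0,0]'; python3 - <<'E'
from h import *
s=snap('scene')
a,b=[ray(s,(240+u/5,210+v/5),.192)[:2] for u,v in((191,130),(292,187))]
print(a,b,(a+b)/2,np.linalg.norm(a-b),np.degrees(np.arctan2(*(a-b)[::-1])))
to(.651,.026,.181,-67)
E
```

```text
clock: 46.45
tool_pos: [0.6508, 0.0256, 0.3994]
orientation: [180.0, 0.0, -67.1]
force: [0.1, 0.2, -0.2]
opening: 0.0525
gripper_force: 0.0
clock: 46.75
tool_pos: [0.6499, 0.0258, 0.4015]
orientation: [-179.9, -0.0, -67.0]
force: [-0.0, -0.6, 0.3]
opening: 0.0527
gripper_force: 0.0
[0.65726161 0.00257784] [0.64295027 0.05691428] [0.65010594 0.02974606] 0.05618953471223386 -75.24433071921888
to (0.651, 0.026, 0.181, -67) d [ 0.3 -0.9 61.3] w [-0.1 -0.  -0. ] q6 3.5
```

```bash
python3 -m inch '[0.4,0,0,15,0,0,4,0.4,0,0,32,0,0,4,0.4,0,0,48,0,0,4,0.4,0,0,58,0,0,4,0.4,0,0,58,0,0,4]'; python3 -m inch '[0.4,0,0,0,0,0,0,0.4,0,0,0,0,0,0,0.4,0,0,0,0,0,0]';  python3 -m inch '[1,0,0,0,0,0,0,1,0,0,0,0,0,0,1,0,0,0,0,0,0,1,0,0,0,0,0,0,1,0,0,0,0,0,0]'; python3 -m inch '[1,0,0,0,0,0,0,1,0,0,0,0,0,0,1,0,0,0,0,0,0,1,0,0,0,0,0,0]'; python3 -c "
from h import *
o=ctrl.get_obs();print(o['moment'],o['joint_pos'][5])"
```

```text
clock: 47.3
tool_pos: [0.6498, 0.0257, 0.3415]
orientation: [179.9, 0.0, -71.1]
force: [-0.6, -0.6, 0.3]
opening: 0.053
gripper_force: 0.0
clock: 47.6
tool_pos: [0.6504, 0.0258, 0.3434]
orientation: [-179.9, -0.0, -71.1]
force: [0.5, -1.0, -0.2]
opening: 0.0526
gripper_force: 0.0
clock: 48.1
tool_pos: [0.6497, 0.0255, 0.3422]
orientation: [179.9, 0.0, -71.1]
force: [-10.0, -3.1, 6.2]
opening: 0.0183
gripper_force: 5.4
clock: 48.5
tool_pos: [0.6493, 0.0253, 0.3423]
orientation: [179.8, 0.0, -71.1]
force: [-4.8, -1.2, 2.2]
opening: 0.0158
gripper_force: 30.0
[-0.25932462  1.81012533  0.04313888] -0.46282016363470846
```

```bash
python3 -m inch '[1,0,0,0,0,0,8,1,0,0,0,0,0,16,1,0,0,0,0,0,24,1,0,0,0,0,0,32,1,0,0,0,0,0,40]'; python3 -c "
from h import *
o=ctrl.get_obs();print(o['moment'],o['joint_pos'][5])"; python3 -m inch '[1,0,0,0,0,0,8,1,0,0,0,0,0,16,1,0,0,0,0,0,24,1,0,0,0,0,0,32,1,0,0,0,0,0,40]'; python3 -c "
from h import *
o=ctrl.get_obs();print(o['moment'],o['joint_pos'][5])"
```

```text
clock: 49.0
tool_pos: [0.6491, 0.0253, 0.3422]
orientation: [179.8, -0.1, -111.4]
force: [-6.7, -1.0, 4.1]
opening: 0.0155
gripper_force: 30.1
[-0.06123717  2.27013458  0.07984877] -40.790064043935004
clock: 49.5
tool_pos: [0.6489, 0.0255, 0.3422]
orientation: [179.9, -0.2, -151.4]
force: [-7.3, 0.1, 4.5]
opening: 0.0158
gripper_force: 30.1
[0.30811934 2.45509075 0.06877162] -80.78840359142607
```

```bash
python3 -m inch '[1,1.3,0.7,0,0,0,8,1,1.3,0.7,0,0,0,16,1,1.3,0.7,0,0,0,24,1,1.3,0.7,0,0,0,32,1,1.3,0.7,0,0,0,40]'; python3 -c "
from h import *
o=ctrl.get_obs();print(o['moment'],o['joint_pos'][5])"; python3 -m inch '[1,0,0,0,0,0,8,1,0,0,0,0,0,16,1,0,0,0,0,0,24,1,0,0,0,0,0,32,1,0,0,0,0,0,40]'; python3 -c "
from h import *
o=ctrl.get_obs();print(o['moment'],o['joint_pos'][5])"
```

```text
clock: 50.0
tool_pos: [0.6484, 0.0256, 0.3423]
orientation: [-180.0, -0.1, 168.6]
force: [-2.2, -0.1, 1.4]
opening: 0.0156
gripper_force: 30.0
[0.15008481 0.58836352 0.04804323] -120.83212493064548
clock: 50.5
tool_pos: [0.6485, 0.0258, 0.3423]
orientation: [-180.0, -0.0, 128.6]
force: [-1.7, 1.4, 0.6]
opening: 0.0155
gripper_force: 30.0
[0.34632325 0.39361482 0.03206751] -160.8322270798999
```

```bash
python3 -m inch '[0.4,0,0,0,0,0,0,0.4,0,0,0,0,0,0,0.4,0,0,0,0,0,0,0.4,0,0,0,0,0,0,0.4,0,0,0,0,0,0]'; python3 -m inch '[0.4,0,0,-20,0,0,0,0.4,0,0,-45,0,0,0,0.4,0,0,-50,0,0,-8,0.4,0,0,-50,0,0,-16,0.4,0,0,-50,0,0,-24]'; python3 -m inch '[0.4,0,0,0,0,0,-8,0.4,0,0,0,0,0,-16,0.4,0,0,0,0,0,-24,0.4,0,0,0,0,0,-32,0.4,0,0,0,0,0,-40]'; python3 -m inch '[0.4,0,0,0,0,0,-8,0.4,0,0,0,0,0,-16,0.4,0,0,0,0,0,-24,0.4,0,0,0,0,0,-32,0.4,0,0,0,0,0,-40]'; python3 -m inch '[0.4,0,0,0,0,0,-8,0.4,0,0,0,0,0,-16,0.4,0,0,0,0,0,-24,0.4,0,0,0,0,0,-32,0.4,0,0,0,0,0,-40]';  python3 -m inch '[0.4,0,0,0,0,0,-8,0.4,0,0,0,0,0,-16,0.4,0,0,0,0,0,-24,0.4,0,0,0,0,0,-32,0.4,0,0,0,0,0,-36]';python3 -m inch '[0.4,0,0,0,0,0,0,0.4,0,0,0,0,0,0]'; python3 - <<'E'
from h import *
to(.6485,.0258,.183,-51.4)
E
```

```text
clock: 51.0
tool_pos: [0.6488, 0.0257, 0.3425]
orientation: [180.0, 0.0, 129.0]
force: [0.3, -0.3, -0.1]
opening: 0.0495
gripper_force: 0.0
clock: 51.5
tool_pos: [0.6488, 0.0257, 0.3929]
orientation: [180.0, 0.0, 153.3]
force: [-0.0, 0.4, 0.2]
opening: 0.0522
gripper_force: 0.0
clock: 52.0
tool_pos: [0.6488, 0.0257, 0.3924]
orientation: [-180.0, 0.0, -166.7]
force: [0.1, -0.1, 0.0]
opening: 0.0529
gripper_force: 0.0
clock: 52.5
tool_pos: [0.6488, 0.0257, 0.3924]
orientation: [-180.0, -0.0, -126.7]
force: [-0.5, 0.3, -0.1]
opening: 0.0521
gripper_force: 0.0
clock: 53.0
tool_pos: [0.6488, 0.0257, 0.3925]
orientation: [-180.0, -0.0, -86.7]
force: [-0.1, -0.2, -0.1]
opening: 0.0527
gripper_force: 0.0
clock: 53.5
tool_pos: [0.6488, 0.0257, 0.3925]
orientation: [-180.0, -0.0, -50.7]
force: [-0.7, 0.2, -0.2]
opening: 0.0526
gripper_force: 0.0
clock: 53.7
tool_pos: [0.6488, 0.0257, 0.3925]
orientation: [-180.0, -0.0, -51.2]
force: [0.4, 0.3, -0.2]
opening: 0.0523
gripper_force: 0.0
to (0.6485, 0.0258, 0.183, -51.4) d [-0.3  0.2 50.2] w [-0.  -0.   0.2] q6 19.4
```

```bash
python3 -m inch '[0.4,0,0,20,0,0,0,0.4,0,0,35,0,0,0,0.4,0,0,45,0,0,0,0.4,0,0,50,0,0,0,0.4,0,0,50,0,0,0]';  python3 -m inch '[1,0,0,0,0,0,0,1,0,0,0,0,0,0,1,0,0,0,0,0,0,1,0,0,0,0,0,0,1,0,0,0,0,0,0]'; python3 -m inch '[1,0,0,0,0,0,0,1,0,0,0,0,0,0,1,0,0,0,0,0,0,1,0,0,0,0,0,0]'; python3 -c "
from h import *
o=ctrl.get_obs();print(o['moment'],o['joint_pos'][5])"
```

```text
clock: 54.2
tool_pos: [0.6488, 0.0257, 0.3419]
orientation: [179.9, 0.0, -51.1]
force: [-0.5, 0.0, -0.3]
opening: 0.0527
gripper_force: 0.0
clock: 54.7
tool_pos: [0.6488, 0.0257, 0.3427]
orientation: [-180.0, -0.0, -51.1]
force: [0.8, -0.7, 0.0]
opening: 0.0179
gripper_force: 1.3
clock: 55.1
tool_pos: [0.6486, 0.0256, 0.3426]
orientation: [180.0, -0.0, -51.1]
force: [-2.5, -2.1, 3.2]
opening: 0.0154
gripper_force: 30.0
[-0.39146919  0.98212783  0.01728295] 19.490737659517844
```

```bash
python3 -m inch '[1,0,0,0,0,0,7,1,0,0,0,0,0,14,1,0,0,0,0,0,21,1,0,0,0,0,0,28,1,0,0,0,0,0,35]'; python3 -c "
from h import *
o=ctrl.get_obs();print(o['moment'],o['joint_pos'][5])"; python3 -m inch '[1,0,0,0,0,0,7,1,0,0,0,0,0,14,1,0,0,0,0,0,21,1,0,0,0,0,0,28,1,0,0,0,0,0,30]'; python3 -m inch '[1,0,0,0,0,0,0,1,0,0,0,0,0,0]';python3 -c "
from h import *
o=ctrl.get_obs();print(o['moment'],o['orientation'],o['joint_pos'][5])"
```

```text
clock: 55.6
tool_pos: [0.6486, 0.0256, 0.3426]
orientation: [180.0, -0.0, -86.3]
force: [-2.7, -1.6, 3.8]
opening: 0.0156
gripper_force: 30.0
[-0.29495285  0.9181433   0.07054176] -15.79155016748641
clock: 56.1
tool_pos: [0.6486, 0.0256, 0.3426]
orientation: [180.0, -0.0, -116.3]
force: [-2.5, -0.3, 3.4]
opening: 0.016
gripper_force: 30.0
clock: 56.3
tool_pos: [0.6486, 0.0256, 0.3426]
orientation: [180.0, -0.0, -116.0]
force: [-2.4, -0.7, 4.5]
opening: 0.0156
gripper_force: 30.0
[-0.36451795  1.18500997 -0.03762678] [ 1.79989477e+02 -1.64326496e-02 -1.15982603e+02] -45.43272785343167
```

```bash
python3 -m inch '[0.4,0,0,0,0,0,0,0.4,0,0,0,0,0,0,0.4,0,0,0,0,0,0,0.4,0,0,0,0,0,0,0.4,0,0,0,0,0,0]'; python3 -m inch '[0.4,0,0,-20,0,0,0,0.4,0,0,-45,0,0,0,0.4,0,0,-60,0,0,-8,0.4,0,0,-60,0,0,-16,0.4,0,0,-60,0,0,-24]'; python3 -m inch '[0.4,0,0,0,0,0,-8,0.4,0,0,0,0,0,-16,0.4,0,0,0,0,0,-24,0.4,0,0,0,0,0,-32,0.4,0,0,0,0,0,-40]'; python3 -m inch '[0.4,0,0,0,0,0,-8,0.4,0,0,0,0,0,-16,0.4,0,0,0,0,0,-24,0.4,0,0,0,0,0,-32,0.4,0,0,0,0,0,-40]'; python3 -m inch '[0.4,0,0,0,0,0,-2,0.4,0,0,0,0,0,-2]'; python3 - <<'E'
from h import *
to(.5698,.0395,.24,-10)
s=snap('scene'); q=snap('top')
for im in (s,q):
    print([(k,round(r['p'],2),np.round(r['location'],4)) for k in('gauge_grip','screw_grip') for r in ctrl.mark_of(im,k) if r['p']>.4])
cv2.imwrite('pics/c10.png',np.hstack([cv2.resize(s['frame'][220:340,230:370,::-1],(490,420),interpolation=2)]))
E
```

```text
clock: 56.8
tool_pos: [0.6489, 0.0258, 0.3423]
orientation: [-180.0, 0.0, -116.0]
force: [0.2, -1.1, -0.1]
opening: 0.0491
gripper_force: 0.0
clock: 57.3
tool_pos: [0.6488, 0.0258, 0.4032]
orientation: [-179.9, 0.0, -91.7]
force: [0.1, 0.3, 0.5]
opening: 0.0526
gripper_force: 0.0
clock: 57.8
tool_pos: [0.6488, 0.0257, 0.4024]
orientation: [-180.0, 0.0, -51.7]
force: [0.9, -0.0, -0.1]
opening: 0.0521
gripper_force: 0.0
clock: 58.3
tool_pos: [0.6488, 0.0258, 0.4024]
orientation: [-180.0, -0.0, -11.7]
force: [-0.4, 0.8, -0.3]
opening: 0.0526
gripper_force: 0.0
clock: 58.5
tool_pos: [0.6488, 0.0258, 0.4024]
orientation: [-180.0, -0.0, -10.0]
force: [0.5, 0.3, -0.8]
opening: 0.0523
gripper_force: 0.0
to (0.5698, 0.0395, 0.24, -10) d [-80.2   0.2   3.1] w [-0. -0. -0.] q6 60.5
[('gauge_grip', 0.77, array([0.5759, 0.042 , 0.0488])), ('gauge_grip', 0.42, array([0.6513, 0.0269, 0.0451])), ('screw_grip', 0.77, array([0.6516, 0.0243, 0.1846]))]
[('gauge_grip', 0.72, array([0.5744, 0.0431, 0.0535]))]
```

View pics/c10.png

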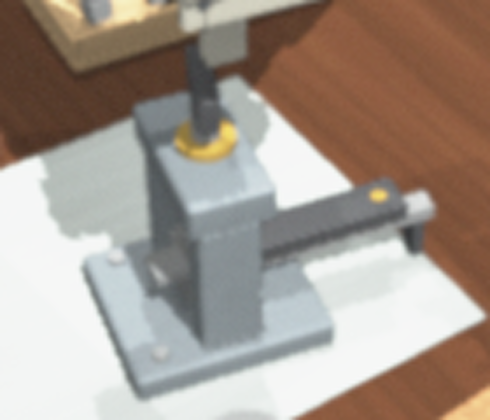

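The gauge is still fully in and the screw has turned. I'll regrip the handle.

```bash
python3 -m inch '[0.4,-40,0,0,0,0,0,0.4,-80,0,0,0,0,0,0.4,-80,0,20,0,0,0,0.4,-80,0,60,0,0,0,0.4,-80,0,105,0,0,0]'; python3 -m inch '[0.4,0,0,25,0,0,0,0.4,0,0,45,0,0,0,0.4,0,0,60,0,0,0,0.4,0,0,72,0,0,0,0.4,0,0,72,0,0,0]'; python3 -m inch '[0.4,0,0,0,0,0,0,0.4,0,0,0,0,0,0]'; python3 - <<'E'
from h import *
to(.5698,.0395,.0636,-10)
E
```

```text
clock: 59.3
tool_pos: [0.5702, 0.04, 0.2984]
orientation: [-179.9, -0.2, -10.0]
force: [1.4, 0.2, 0.0]
opening: 0.052
gripper_force: 0.0
clock: 59.8
tool_pos: [0.5695, 0.0395, 0.224]
orientation: [179.9, 0.1, -10.1]
force: [0.4, 0.5, 0.4]
opening: 0.0525
gripper_force: 0.0
clock: 60.0
tool_pos: [0.5704, 0.0398, 0.2264]
orientation: [-180.0, -0.1, -10.1]
force: [1.2, -0.3, -0.2]
opening: 0.0529
gripper_force: 0.0
to (0.5698, 0.0395, 0.0636, -10) d [-0.6  0.4  3.5] w [-0.  -0.1 -0.1] q6 56.3
```

```bash
python3 -m inch '[0.4,0,0,3,0,0,0,0.4,0,0,3,0,0,0,0.4,0,0,3,0,0,0]'; python3 -m inch '[1,0,0,0,0,0,0,1,0,0,0,0,0,0,1,0,0,0,0,0,0,1,0,0,0,0,0,0,1,0,0,0,0,0,0]'; python3 -m inch '[1,0,0,0,0,0,0,1,0,0,0,0,0,0]'; python3 -m inch '[1,-2,0,0,0,0,0,1,-4,0,0,0,0,0,1,-6,0,0,0,0,0,1,-8,0,0,0,0,0,1,-10,0,0,0,0,0]'; python3 -m inch '[1,-2,0,0,0,0,0,1,-4,0,0,0,0,0,1,-6,0,0,0,0,0,1,-8,0,0,0,0,0,1,-10,0,0,0,0,0]'
```

```text
clock: 60.3
tool_pos: [0.57, 0.0397, 0.2227]
orientation: [-180.0, -0.0, -10.1]
force: [-0.3, 0.7, 0.8]
opening: 0.0525
gripper_force: 0.0
clock: 60.8
tool_pos: [0.57, 0.0396, 0.2225]
orientation: [180.0, 0.0, -10.1]
force: [0.5, -0.1, 1.1]
opening: 0.0298
gripper_force: 30.0
clock: 61.0
tool_pos: [0.57, 0.0396, 0.2225]
orientation: [180.0, 0.0, -10.1]
force: [0.5, -0.4, 1.2]
opening: 0.0297
gripper_force: 30.0
clock: 61.5
tool_pos: [0.5603, 0.0416, 0.2226]
orientation: [-180.0, -0.0, -10.0]
force: [4.5, -1.2, -3.7]
opening: 0.0299
gripper_force: 30.0
clock: 62.0
tool_pos: [0.5503, 0.0433, 0.2226]
orientation: [-180.0, -0.0, -10.0]
force: [4.6, -0.4, -3.1]
opening: 0.0296
gripper_force: 30.0
```

Dragging at about 4.5 N, so the foot bears lightly on the blade. I'll draw the rest out.

```bash
python3 -m inch '[1,-5,0,0,0,0,0,1,-10,0,0,0,0,0,1,-15,0,0,0,0,0,1,-20,0,0,0,0,0,1,-25,0,0,0,0,0]'; python3 -m inch '[1,-5,0,0,0,0,0,1,-10,0,0,0,0,0,1,-15,0,0,0,0,0,1,-20,0,0,0,0,0,1,-25,0,0,0,0,0]';python3 -m inch '[1,-5,0,0,0,0,0,1,-10,0,0,0,0,0,1,-15,0,0,0,0,0,1,-20,0,0,0,0,0,1,-20,0,0,0,0,0]';  python3 -m inch '[1,0,0,-15,0,0,0,1,0,0,-40,0,0,0,1,0,0,-60,0,0,0,1,0,0,-60,0,0,0]'; python3 - <<'E'
from h import *
to(.4615,.2225,.115,6)
s=snap('scene'); q=snap('top')
for im in (s,q):
    print([(k,round(r['p'],2),np.round(r['location'],4)) for k in('gauge_grip','gauge_tip','mat') for r in ctrl.mark_of(im,k) if r['p']>.4])
E
```

```text
clock: 62.5
tool_pos: [0.5257, 0.0477, 0.2227]
orientation: [-180.0, -0.0, -10.0]
force: [5.4, -0.9, -2.6]
opening: 0.0299
gripper_force: 30.0
clock: 63.0
tool_pos: [0.5004, 0.0519, 0.2225]
orientation: [180.0, 0.0, -10.1]
force: [2.2, -0.3, -0.2]
opening: 0.0298
gripper_force: 30.0
clock: 63.5
tool_pos: [0.4804, 0.0554, 0.2224]
orientation: [180.0, 0.1, -10.1]
force: [-2.0, 1.3, 1.2]
opening: 0.0297
gripper_force: 30.0
clock: 63.9
tool_pos: [0.4819, 0.0556, 0.2845]
orientation: [-179.9, -0.2, -10.0]
force: [0.9, 0.9, -2.7]
opening: 0.0295
gripper_force: 30.0
to (0.4615, 0.2225, 0.115, 6) d [ -49.2 -160.7   10.4] w [ -0.1  -0.2 -16. ] q6 50.1
[('gauge_grip', 0.69, array([0.488 , 0.055 , 0.1124])), ('gauge_tip', 0.87, array([0.599 , 0.0355, 0.1092])), ('mat', 0.85, array([0.497 , 0.2253, 0.0021]))]
[('gauge_tip', 0.64, array([0.5962, 0.0363, 0.1068])), ('mat', 0.81, array([4.948e-01, 2.256e-01, 1.000e-04]))]
```

```bash
python3 -m inch '[1,-10,-40,0,0,0,-4,1,-20,-80,0,0,0,-8,1,-35,-120,0,0,0,-12,1,-50,-155,0,0,0,-15.5,1,-52,-159,0,0,0,-15.5]'; python3 -m inch '[1,0,0,0,0,0,0,1,0,0,0,0,0,0]'; python3 - <<'E'
from h import *
to(.458,.221,.028,5.5)
E
```

```text
clock: 64.8
tool_pos: [0.4576, 0.2245, 0.2822]
orientation: [-180.0, -0.0, 5.7]
force: [1.0, -1.8, -2.9]
opening: 0.0294
gripper_force: 30.0
clock: 65.0
tool_pos: [0.4578, 0.2205, 0.282]
orientation: [180.0, 0.1, 5.4]
force: [0.8, -1.0, -2.7]
opening: 0.0297
gripper_force: 30.0
to (0.458, 0.221, 0.028, 5.5) d [ 0.4 -0.6 94.7] w [ 0.   0.1 -0.1] q6 47.5
```

```bash
python3 -m inch '[1,0,0,30,0,0,0,1,0,0,60,0,0,0,1,0,0,80,0,0,0,1,0,0,90,0,0,0,1,0,0,94,0,0,0]'; python3 -m inch '[1,0,0,0,0,0,0,1,0,0,0,0,0,0,1,0,0,1,0,0,0]'; python3 -m inch '[1,0,0,1,0,0,0,1,0,0,2,0,0,0,1,0,0,2,0,0,0]'
```

```text
clock: 65.5
tool_pos: [0.4581, 0.22, 0.1876]
orientation: [179.9, 0.1, 5.4]
force: [0.3, 0.3, -2.4]
opening: 0.0297
gripper_force: 30.0
clock: 65.8
tool_pos: [0.4583, 0.2213, 0.1885]
orientation: [-179.9, -0.1, 5.4]
force: [-0.4, -0.2, -3.3]
opening: 0.0297
gripper_force: 30.0
clock: 66.1
tool_pos: [0.458, 0.2211, 0.1856]
orientation: [-180.0, -0.0, 5.5]
force: [0.4, 0.5, -2.0]
opening: 0.0298
gripper_force: 30.0
```

```bash
python3 -m inch '[1,0,0,1,0,0,0,1,0,0,1,0,0,0]'; python3 -m inch '[0.4,0,0,0,0,0,0,0.4,0,0,0,0,0,0,0.4,0,0,0,0,0,0,0.4,0,0,0,0,0,0,0.4,0,0,0,0,0,0]'; python3 -m inch '[0.4,0,0,-10,0,0,0,0.4,0,0,-40,0,0,0,0.4,0,0,-90,0,0,0,0.4,0,0,-140,0,0,0,0.4,0,0,-180,0,0,0]';python3 -m inch '[0.4,0,-45,0,0,0,0,0.4,0,-90,0,0,0,0,0.4,0,-135,0,0,0,0,0.4,0,-180,0,0,0,0,0.4,0,-180,0,0,0,0]'; python3 - <<'E'
from h import *
s=snap('scene','f.png'); q=snap('top','ft.png')
for im in (s,q):
    print([(k,round(r['p'],2),np.round(r['location'],4)) for k in('gauge_grip','gauge_tip','mat','screw_grip') for r in ctrl.mark_of(im,k) if r['p']>.4])
cv2.imwrite('pics/c11.png',cv2.resize(q['frame'][180:310,190:490,::-1],None,fx=2.6,fy=2.6,interpolation=2))
E
```

```text
clock: 66.3
tool_pos: [0.458, 0.2212, 0.1854]
orientation: [-180.0, -0.0, 5.5]
force: [-4.6, -1.3, 9.6]
opening: 0.0296
gripper_force: 30.0
clock: 66.8
tool_pos: [0.458, 0.221, 0.1844]
orientation: [180.0, 0.0, 5.4]
force: [0.2, 0.2, -0.3]
opening: 0.0524
gripper_force: 0.0
clock: 67.3
tool_pos: [0.4579, 0.2208, 0.3684]
orientation: [-179.9, -0.1, 5.5]
force: [0.8, 0.8, -0.4]
opening: 0.0523
gripper_force: 0.0
clock: 67.8
tool_pos: [0.4403, 0.4045, 0.3647]
orientation: [-180.0, -0.1, 5.6]
force: [0.2, -1.0, 0.1]
opening: 0.0525
gripper_force: 0.0
[('gauge_grip', 0.73, array([0.4619, 0.2206, 0.0154])), ('gauge_tip', 0.81, array([0.5756, 0.2331, 0.0092])), ('mat', 0.88, array([0.4954, 0.223 , 0.0022])), ('screw_grip', 0.75, array([0.6513, 0.0273, 0.1814]))]
[('gauge_grip', 0.89, array([0.4574, 0.2266, 0.014 ])), ('gauge_tip', 0.77, array([0.5746, 0.2323, 0.0123])), ('mat', 0.88, array([0.4911, 0.2242, 0.0031])), ('mat', 0.48, array([0.5759, 0.0407, 0.0394])), ('screw_grip', 0.56, array([0.6459, 0.0245, 0.1829]))]
```

View pics/f.png

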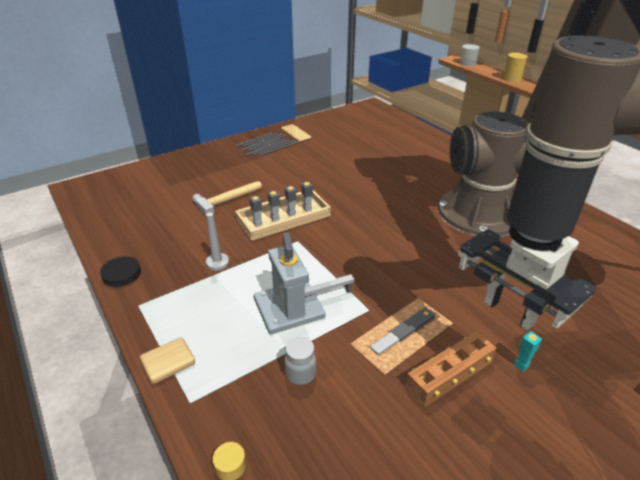

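View pics/c11.png

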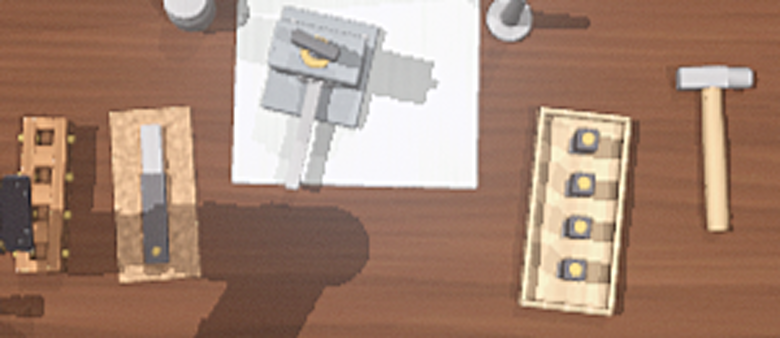

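The final pictures show four punches standing in the tray (410..600 in the crop), the gauge flat on the mat (155,190), and the bystanders unmoved. Handing in.

```bash
python3 -c "
from plant import ctrl
print(ctrl.close_job())"
```

```text
the job is handed in; nothing more can be done
None
```

I handed in the job: all four punches stand in the tray, the screw is set to about 5.0 rad (the gauge dragged at about 4.5 N on the way out), the gauge lies flat on the cork mat, and the jar, mandrel and hammer were not touched.

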